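# Put the leather tools back under the folding cover

### The job

Push the tray's folding cover all the way aside until its two panels stand flat against each other. Lay every pricking iron, stamp and awl that lies loose on the white bench top (not the things on the wooden board at the back) in its own nest in the tray, the one cut to its shape, fully down between the guides with the working end toward the back of the tray, and once they are all in, draw the cover fully shut again. Leave the tape roll, the mug and the thread spool where they are.

Things in the scene. Friction and masses are not known exactly. Their poses are not given: they have to be found in the camera images.
- cover_bar (a joint): Leading bar of the folding cover, m: 0 = shut (stop), 0.254 = fully aside (stop), both panels then upright, flat against each other. Slides to the tray's left (+y of the tray) on a rail along the tray's front; the panels follow, their common ridge rising. Stays where it is left; takes 2 to 5 N. Starts within 15 mm of shut.
- cover_rear (a joint): Slope of the panel hinged at the tray's left end, rad from shut: 0 = shut, 1.25 = fully folded. The other panel leans the opposite way equally; the angle between their inner faces is 2.54 minus twice this (0.04 when fully folded).
- handle (a point): Grip point of the cover bar: an upright round wooden post, 20 mm thick, 152 mm in front of the tray's middle line, free all round. Its top is 15 mm above this point; below, it is free for 25 mm, down to a flat steel block. It moves in a straight line along the tray's y, 254 mm from shut to folded.
- tray: Open plywood tool tray, fixed, 180 (x) x 284 (y) mm, walls 46 mm high; origin under its centre; +x to its back, +y to its left. Nests lie on its 6 mm floor at y = 45, -2, -49, -96 mm, tools pointing front to back. Shut, the cover's two 172 x 136 x 6 mm panels roof it; folded, they stand at its left end, y above 115 mm, up to 190 mm over the bench.
- iron_wide: Pricking iron with the wider fork, steel, 24 x 102 x 10 mm, 90 g, lying flat; its origin is at the centre of its length and width, on its underside; y runs along it, fork (24 mm wide, 6 mm thick) at -y, y = -51 to -17 mm, shank 10 x 10 mm, y = -21 to 51 mm. Grip the shank across x near y = 6 mm.
- iron_narrow: Pricking iron with the narrower fork, steel, 16 x 102 x 10 mm, 90 g, lying flat; its origin is at the centre of its length and width, on its underside; y runs along it, fork (16 mm wide, 6 mm thick) at -y, y = -51 to -17 mm, shank 10 x 10 mm, y = -21 to 51 mm. Grip the shank across x near y = 6 mm.
- stamp: Steel leather stamp, a plain straight round rod 10 x 108 x 10 mm, 25 g, lying; its origin is at the centre of its length and width, on its underside; y runs along it, stamping head (slightly flared end) at -y. Grip across x at the middle.
- awl: Awl, 25 x 138 x 25 mm, 60 g, lying; its origin is at the centre of its length and width, on its underside; y runs along it, thin steel blade at -y, y = -69 to -7 mm, pear-shaped wooden handle 22 mm wide, 25 mm high, y = -7 to 69 mm. Grip the handle across x near y = 31 mm.
- nest_wide: Nest of the iron with the wider fork. Fixed in the tray, in any of its 4 places. Frame = frame of its tool when home (-y, working end, to the tray's back), but the tool's origin then lies 3 mm above. Guides 9 mm high, flaring 30 deg outward: at the foot 30 mm apart beside the fork (y -42 to -24 mm), 16 mm apart beside the shank (y 30 to 46), end stops at y = -55 and 55; dark inlay of its outline.
- nest_narrow: Nest of the iron with the narrower fork. Fixed in the tray, in any of its 4 places. Frame = frame of its tool when home (-y, working end, to the tray's back), but the tool's origin then lies 3 mm above. Guides 9 mm high, flaring 30 deg outward: at the foot 22 mm apart beside the fork (y -42 to -24 mm), 16 mm apart beside the shank (y 30 to 46), end stops at y = -55 and 55; dark inlay of its outline.
- nest_stamp: Nest of the leather stamp. Fixed in the tray, in any of its 4 places. Frame = frame of its tool when home (-y, working end, to the tray's back), but the tool's origin then lies 3 mm above. Guides 9 mm high, flaring 30 deg outward, at the foot 16 mm apart (y -48 to -32 and 32 to 48 mm), end stops at y = -58 and 58 mm; dark inlay of its outline.
- nest_awl: Nest of the awl. Fixed in the tray, in any of its 4 places. Frame = frame of its tool when home (-y, working end, to the tray's back), but the tool's origin then lies 3 mm above. Guides 14 mm high, flaring 30 deg outward, at the foot 28 mm apart beside the handle (y -7 to 8 and 53 to 68 mm), end stop at y = 73 mm; dark inlay of its outline.
- iron_wide_tip (a point): Point on the tool's axis at its working end, 50 mm toward -y from the tool's origin, 5 mm up.
- nest_wide_tip (a point): Where that tip lies when the tool is home: 50 mm toward -y from the nest's origin, 8 mm up.
- iron_narrow_tip (a point): Point on the tool's axis at its working end, 50 mm toward -y from the tool's origin, 5 mm up.
- nest_narrow_tip (a point): Where that tip lies when the tool is home: 50 mm toward -y from the nest's origin, 8 mm up.
- stamp_tip (a point): Point on the tool's axis at its working end, 52 mm toward -y from the tool's origin, 5 mm up.
- nest_stamp_tip (a point): Where that tip lies when the tool is home: 52 mm toward -y from the nest's origin, 8 mm up.
- awl_tip (a point): Point on the tool's axis at its working end, 66 mm toward -y from the tool's origin, 5 mm up.
- nest_awl_tip (a point): Where that tip lies when the tool is home: 66 mm toward -y from the nest's origin, 8 mm up.
- masking_roll: Bystander: a roll of tape, 94 mm across, 25 mm high, lying flat, right of the tray; origin under its centre.
- tea_mug: Bystander: a white mug, 78 mm across, 101 mm high, standing right of the tray; origin under its centre.
- spool_2: Bystander: a thread spool, 36 mm across, 70 mm high, standing left behind the tray; origin at its underside.

How it is judged:
By the outcome, as a careful person would: the job done as asked, in the order asked, and still so for the second after the job is handed in, with the robot touching nothing.
Of iron_wide, iron_narrow, stamp, awl only 2 to 4 are there at a start; the rules pass over those that are not, and their reading is None.
At some moment in a run one of iron_wide, iron_narrow, stamp, awl may be knocked a few centimetres aside while the robot is not near it.
Once in a run the grip may slacken for a moment while it holds something.
It also fails if it takes over 210 s, if anything falls off the work surface, if the arm or the gripper's body presses on something with over 40 N, if the wrist force passes 120 N, or if a joint passes its speed limit or range.

### The arm

A 6-joint arm with a two-finger parallel gripper is mounted at the origin on a cart in front of the work surface, level with it; the furniture and walls round the work are solid. World frame = base frame: x ahead of the robot, y to its left, z up, the work surface at z = 0. Lengths are in mm, angles in rad, forces in N, time in s.
With the tool pointing down it reaches from about 275 to 750 mm from the base axis. Payload 10.2 kg.
Tool frame: the origin (TCP) lies on the front face of the gripper's body, between the roots of the fingers; the fingertips stand 73 mm ahead of it and the grasp point (between the pads) lies 54 mm ahead of it; z points along the fingers, y is the direction in which the jaws open and shut (so a half turn about z gives the same grasp; the last joint's range is limited). The gripper opens to 85 mm and grips with 20 to 120 N. Pads are 22 mm wide; open, the fingers measure 114 mm over their backs; the gripper's body (76 mm by 85 mm) begins 54 mm behind the grasp point. The pads swing forward as they close: fully open they stand 13 mm farther back than shut.
Start: joints at [-1.489, 0.313, 1.498, -0, 1.331, -0.223], TCP at [157.541, -500.812, 303.894] pointing down, gripper open.
Joint ranges: [-2.94, 2.94], [-0.97, 2.17], [0.19, 2.56], [-1.23, 4.37], [0.02, 3.11], [-2.88, 2.88]. Speed limits (rad/s): [2.39, 2.39, 3.01, 3.14, 3.14, 3.14].

### API

Orientations are given as a unit quaternion [w, x, y, z].
In Python, from rig import ctrl gives the robot as it stands.
- The arm moves only by the tool move_arm, never from a script. Its argument "series" is a list of rows, each a list of 3 entries, a list of its own where there are three numbers: the shift along the tool's x, y, z in mm, then the turn about the tool's z in degrees, then the opening, from 0 (shut) to 1 (fully open). In form: [[[tx, ty, tz], yaw, grip], ...]. A call has 1 to 10 rows; each row is the pose to reach, as a shift and turn from the pose commanded when the call began, along the tool's axes at that moment; what a row does not reach only later rows make up. A row lasts 1/8 s, in which the tool goes at most 62.5 mm and 10.7 degrees, less where a joint would pass 70% of its speed; a pose out of reach is approached as far as the arm can. A call with a gripper value outside its range is refused whole. The fingers move at their own pace and stop on an object; "force" is the grip in N (left out, the last holds). Time passes only in rows, so rows that repeat a pose let the fingers close. It gives the time, the measured TCP pose, the force and the opening at its end, in the units of the state.
- ctrl.sense(): the state, without advancing time (a new reading comes with each control period).
- ctrl.capture(name): name is "side" or "top"; returns (picture, depth): 384x512x3 uint8, red, green, blue; 384x512 float32, mm along the optical axis (not along the pixel's ray), 0 where there is no reading.
- ctrl.camera_model(name): a dict with "fov_y" (degrees; the focal length in pixels is half the picture's height over the tangent of half this angle, whatever the lens; pixels are square), "cx", "cy" (the principal point, pixels), "dist_coeffs" ([k1, k2, p1, p2, k3] as OpenCV has them; the pictures are not rectified), "rvec" (rotation vector, rad) and "tvec" (3), from world to camera coordinates, as OpenCV has them. Camera axes: x right, y down, z forward; pixel columns grow to the right and rows downward; lengths in mm; the calibration is good to about 2 mm. A picture is of the moment at which its call begins. camera_model takes no time and is no camera call.
- ctrl.finish_job(): hands the job in, once; it reports no verdict.
The state is a dict: "time_s": time; "joints": joint angles; "dq": joint speeds; "tau": joint torques, N m; "eef_pos": TCP position; "ee_rot": TCP orientation; "force": force on the tool from outside, world axes, zero at the start; "wrist_torque": the same for the moment, N m; "grip_width": opening from 0.0 (shut) to 1.0 (fully open).
Only numpy, scipy, OpenCV 4.12 (cv2) and the standard library are available. Lean on these libraries where they do the work, as an engineer would, in place of code of your own. Each camera call takes 0.05 s, during which the arm holds its last target.

## Working session

There is one attempt and no reset: what is moved stays moved. The work goes in short steps, Python scripts to look and compute and a tool call to move; the robot and the scene stay as the last step left them, time stands still between calls to the robot, and variables do not carry over. Pictures are saved under pics/ and viewed, and the job is handed in when it is done.

Besides the shell and the picture viewer there is one more tool, called as a command line: name --argument value ..., lists and objects as JSON in quotes. move_arm: Moves the arm, as the interface text tells. Its arguments: {"type":"object","properties":{"series":{"type":"array","items":{"type":"array"}},"force":{"type":"number"}},"required":["series"]}

```bash
mkdir -p pics; ls
cat > h.py <<'E'
import numpy as np,cv2
from rig import ctrl
from scipy.spatial.transform import Rotation as R
def cap(n,fn=None):
    p,d=ctrl.capture(n); np.savez('pics/last_%s.npz'%n,p=p,d=d)
    if fn: cv2.imwrite('pics/'+fn,p[:,:,::-1])
    return p,d
def model(n):
    m=ctrl.camera_model(n); f=192/np.tan(np.radians(m['fov_y'])/2)
    K=np.array([[f,0,m['cx']],[0,f,m['cy']],[0,0,1.]])
    return K,np.array(m['dist_coeffs'],float),np.array(m['rvec'],float),np.array(m['tvec'],float)
def ray(n,uv):
    K,D,r,t=model(n); Rm=cv2.Rodrigues(r)[0]
    q=cv2.undistortPoints(np.array(uv,float).reshape(-1,1,2),K,D).reshape(-1,2)
    d=np.c_[q,np.ones(len(q))]@Rm; c=-Rm.T@t.ravel()
    return c,d
def onz(n,uv,z):
    c,d=ray(n,uv); s=(np.asarray(z)-c[2])/d[:,2]; return c+d*s[:,None]
def depthpt(n,uv,D):
    c,d=ray(n,uv); uv=np.array(uv).reshape(-1,2)
    z=np.array([D[int(round(v)),int(round(u))] for u,v in uv]); return c+d*z[:,None]
def proj(n,P):
    K,D,r,t=model(n); return cv2.projectPoints(np.array(P,float).reshape(-1,1,3),r,t,K,D)[0].reshape(-1,2)
def crop(p,u0,v0,u1,v1,s,fn):
    cv2.imwrite('pics/'+fn,cv2.resize(p[v0:v1,u0:u1,::-1],None,fx=s,fy=s,interpolation=cv2.INTER_CUBIC))
E
python3 - <<'E'
from h import *
s=ctrl.sense(); print(s)
for n in('top','side'):
    p,d=cap(n,n+'0.png'); c,_=ray(n,[[256,192]]);print(n,c,_)
E
```

```text
pics
{'time_s': 0.0, 'joints': array([-1.48940850e+00,  3.13442271e-01,  1.49844258e+00, -2.19767236e-06,
        1.33097952e+00, -2.23379199e-01]), 'dq': array([-0.00052025, -0.00025552,  0.00128904, -0.0011443 ,  0.00019682,
       -0.00029991]), 'tau': array([-1.95575580e-03, -4.12264824e+01, -2.59744388e+01, -2.78787584e-04,
        4.16622934e-03,  2.35068353e-05]), 'eef_pos': array([ 157.52198306, -500.63900151,  303.33689805]), 'ee_rot': array([-6.34330313e-04,  9.88411843e-01,  1.51794680e-01,  4.40406157e-05]), 'force': array([-0.63129268, -0.50624439,  0.09084098]), 'wrist_torque': array([-0.02107406, -0.00536789, -0.01861836]), 'grip_width': 0.9991080021312818}
top [ 366.80125973 -149.82981791 1373.19958052] [[ 0.17171544  0.00843695 -0.98537669]]
side [ -163.40743354 -1261.39920382   870.28850424] [[ 0.44704557  0.73141723 -0.51497144]]
```

View pics/top0.png

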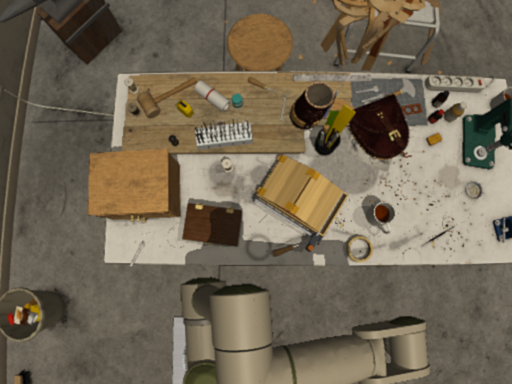

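View pics/side0.png

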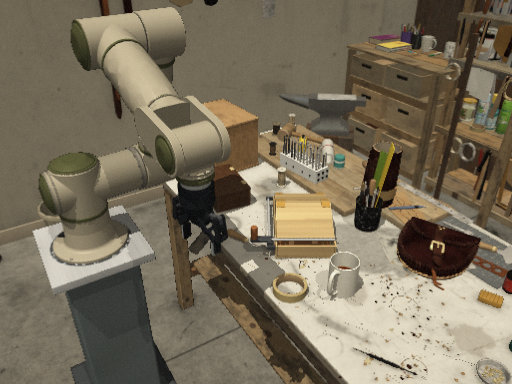

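Run:
```python
from h import *
z=np.load('pics/last_top.npz');p,d=z['p'],z['d']
crop(p,230,140,390,270,5,'a.png'); crop(p,95,180,255,270,5,'b.png'); crop(p,380,150,512,270,5,'c.png')
s=np.load('pics/last_side.npz')['p']; crop(s,230,180,390,310,5,'d.png');crop(s,330,300,512,384,4,'e.png')
print(onz('top',[[110,260],[510,260],[110,80],[138,252],[290,248],[438,236]],0).round())
```

```text
[[  346.   405.     0.]
 [  348. -1117.     0.]
 [ 1068.   460.     0.]
 [  378.   298.     0.]
 [  399.  -264.     0.]
 [  443.  -823.     0.]]
```

View pics/a.png

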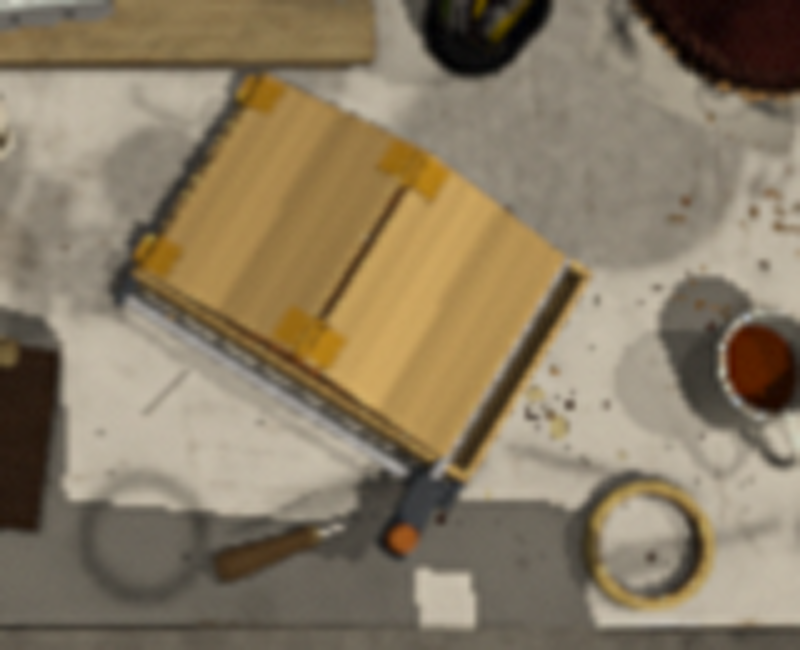

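View pics/b.png

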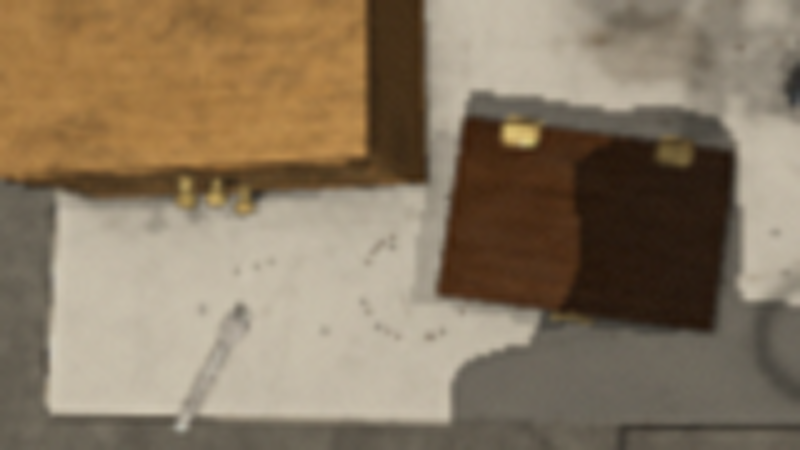

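View pics/c.png

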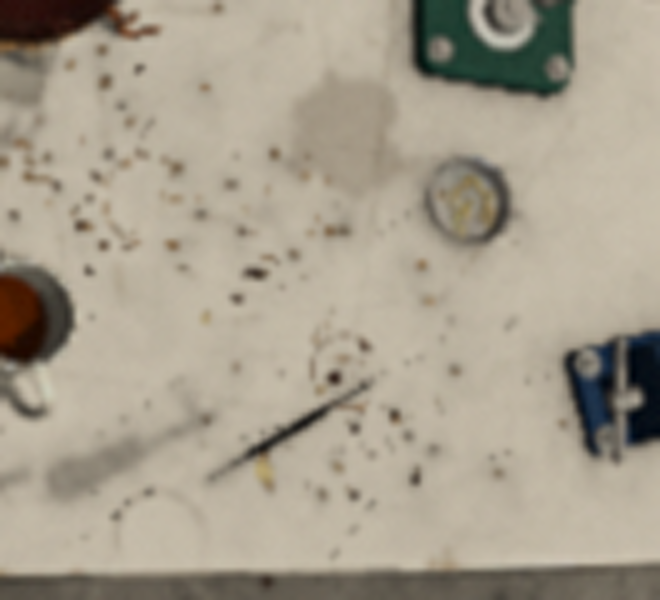

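View pics/d.png

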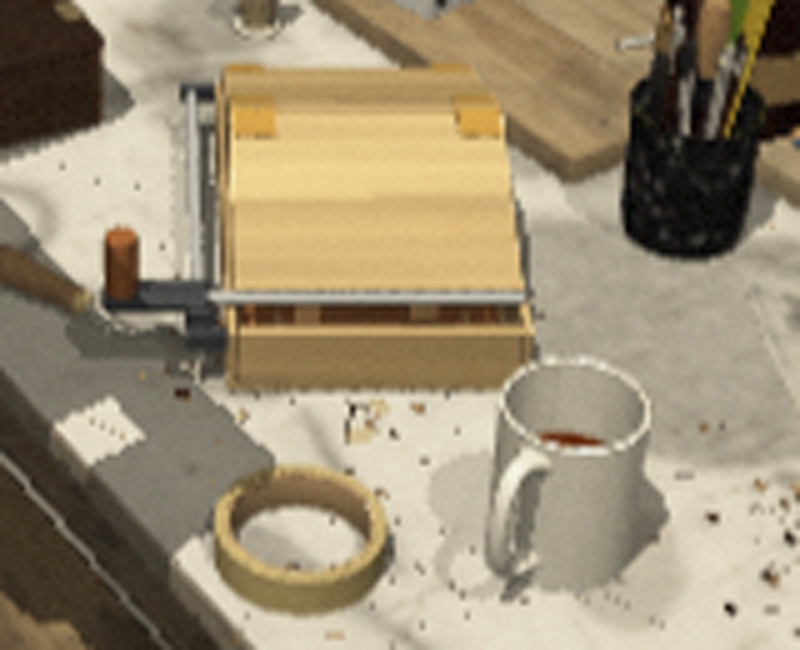

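View pics/e.png

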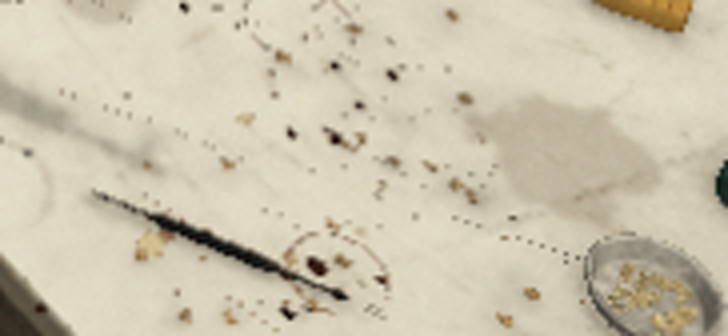

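Run:
```python
from h import *
z=np.load('pics/last_top.npz');p,d=z['p'],z['d']
g=lambda p:(255*(p/255.)**0.5).astype('uint8')
crop(g(p),265,225,325,270,12,'a2.png'); 
crop(g(p),112,230,162,270,14,'b2.png')
s=np.load('pics/last_side.npz')['p']; crop(g(s),200,215,300,290,8,'d2.png')
```

```text
(no output)
```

View pics/a2.png

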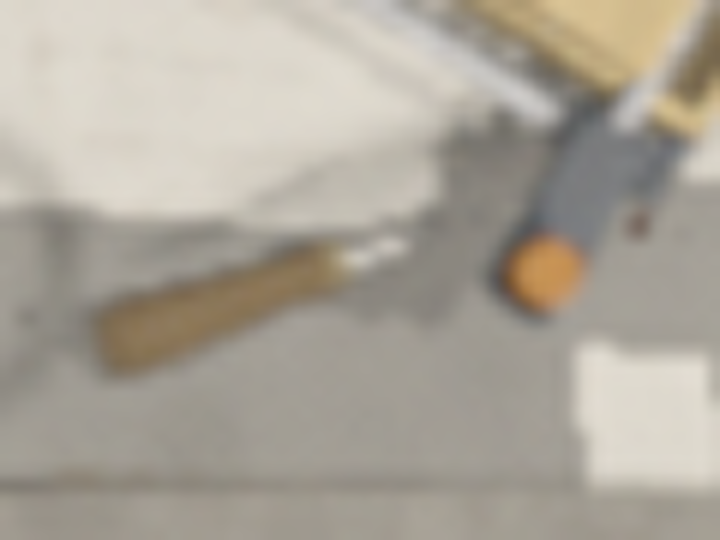

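View pics/b2.png

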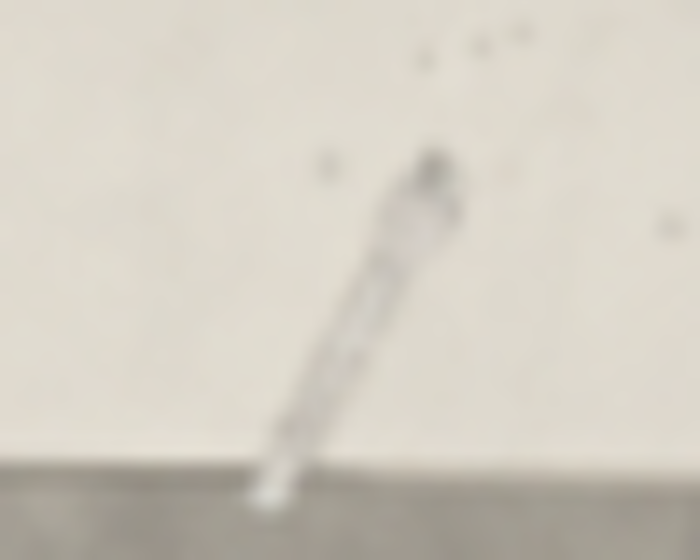

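View pics/d2.png

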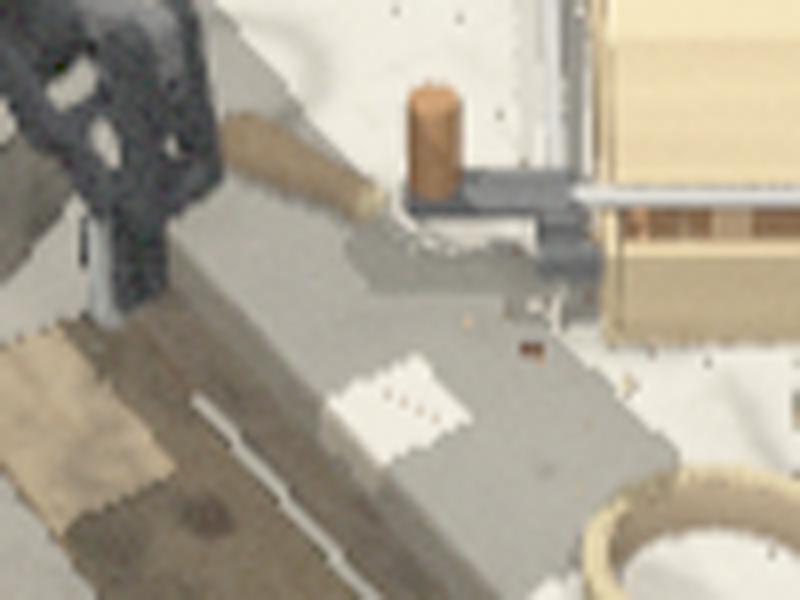

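```bash
cat >> h.py <<'E'
def hmap(n,d):
    v,u=np.mgrid[0:384,0:512]; c,r=ray(n,np.c_[u.ravel(),v.ravel()])
    return (c+r*d.reshape(-1,1)).reshape(384,512,3)
E
python3 - <<'E'
from h import *
z=np.load('pics/last_top.npz');p,d=z['p'],z['d']
H=hmap('top',d); b=H[240:255,180:240]; print('bench z',np.median(H[235:262,330:345,2]),np.std(H[235:262,330:345,2]))
im=np.clip((H[:,:,2]+10)*6,0,255).astype('uint8')
crop(np.dstack([im]*3),95,130,512,270,1.9,'hm.png')
np.set_printoptions(linewidth=250)
print(H[238:268,126:148,2].round().astype(int))
E
```

```text
bench z -0.0587807956328561 117.8060689127624
[[  -3    0    1    4   -5    0   -1    2    2   -2    3    1   -1   -3    1    0   -2   -2    4   -1    0   -3]
 [  -3    3    1   -3    1    0   -4 1373   -3   -3    0    2    1    4    3    2   -2    2    3    3   -1    1]
 [   0   -4    2   -1    0   -3    4   -4    0    0    2    3   -4    1    4    0    1   -1   -4    1    0    2]
 [   0   -1    0   -4   -2   -1    0    0    1    1   -2    0    0   -4    1    2   -4   -3   -1    0    1    0]
 [  -2    0    1   -3   -4    3   -2    2   -1   -2    5    1    0   -6    1    4   -1   -3    1    3   -1    2]
 [  -2    1   -1   -2    1   -4    1    3    1    1    1    3   -2    1    4    9    5    9    2    5    0    2]
 [   0    8    4    0    3    2   -2   -1    0    5   -4    0    0    0    6    9    2    3    2    3    4    1]
 [  -1    3   -1   -1   -2    0    2   -1    2    2    1   -1   -1    5    5    7    9    6    4    1    3    0]
 [   2   -1    2    4    1   11   -5   -1   -5   -4   -1    2    3    4    2    8    0    7   -2    3   -5    4]
 [   1    1    0    4   -4    4    5 
[... 1636 characters left out ...]
   -4    0   -1    2]
 [  -6   -2    3    0   -3   14   12    8    5   -4    1   -5   -4   -8    0    2   -2   -2    4    3   -1    1]
 [  -3   -1   -2    0   -5   14   10    5   -6   -1   -3   -7   -5   -9   -5   -5   -3   -5   -4   -4   -3   -4]
 [-780 -774 -787 -790    5   10    6    5 -770 -775 -774 -773 -787 -784 -779 -785 -788 -779 -780 -788 -786 -781]
 [-787 -776 -771 -785    6    7    4 -779 -776 -780 -773 -783 -780 -770 -779 -781 -782 -777 -792 -787 -782 -788]
 [-789 -771 -777 -780 -776    9 -790 -779 -775 -772 -787 -773 -779 -776 -778 -780 -787 -788 -776 -785 -788 -776]
 [-774 -776 -779 -776 -773 -776 -787 -783 -778 -781 -781 -776 -778 -776 -786 -786 -771 -788 -788 -781 -789 -772]]
```

View pics/hm.png

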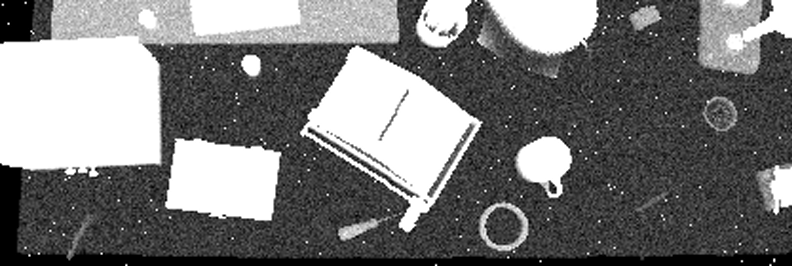

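Run:
```python
from h import *
A=onz('top',[[348,194.3],[322,235.3],[280,155],[256,193.5]],[46,46,50,50])
print(A.round(1))
e=A[0]-A[1];print(np.hypot(*e[:2]),np.degrees(np.arctan2(e[1],e[0])))
e=A[2]-A[3];print(np.hypot(*e[:2]),np.degrees(np.arctan2(e[1],e[0])))
e=A[3]-A[1];print(np.hypot(*e[:2]),np.degrees(np.arctan2(e[1],e[0]))-90)
z=np.load('pics/last_top.npz');d=z['d'];H=hmap('top',d)
# handle top
np.set_printoptions(linewidth=200)
print(H[242:254,303:320,2].round().astype(int))
print(onz('top',[[265+545/12,225+272/12]],[90]))
```

```text
[[ 591.6 -471.5   46. ]
 [ 443.3 -374.1   46. ]
 [ 735.3 -225.4   50. ]
 [ 591.9 -138.5   50. ]]
177.40594282577698 -33.307871463440286
167.6142811259803 -31.213090414854076
278.4733722654849 -32.24623416171388
[[   2   -5   19    4    1   55   55   54   59   58   60   60   55   -1   -2    2   -2]
 [  11    2   -3   -2    1   58   53   64   60   58   58   57   53   -1    2    3    4]
 [  -7   -2   -1    2   58   57   54   57   58   54   54   61   -1    3    2   -1   -4]
 [   1    2   -1   54   53   81 1373  101   96   59   55   58    2   -1   -3   -4    1]
 [   3    1    0   52   84   93   97   96  101   95   52    0   -2   -4   -4    1    1]
 [  -2   -4   59   68   90  102   99   99   98   97   -1    0    2   -3    4    2    0]
 [   2    2   56   64   90   97   97   97   95  102 1373    5    3    0    0   -3   -3]
 [   2   -3   60   59   85   97  101  102   96   99   -3    0   -3   -3   -4    0   -5]
 [  -2   -1    1   -1   58   78   94   97   98   -8   -3    1    3   -1   -2   -1    0]
 [   1   -4   -1    0    0   53   57   63    1   -5   -7    4    0    2    1    0   -1]
 [  -2    3   -5   -3    0    0    9   -3   -4   -2    3    0   -3   -1    0    1    1]
 [   3    1    5   -1    1   -3    2   -7   -2    1   -2   -2    2    2   -2   -3   -4]]
[[ 398.39815876 -326.21338945   90.        ]]
```

```bash
cat >> h.py <<'E'
def goto(pos,yawdeg,s=None,from_=None):
    """needed shift/turn in tool axes to reach world TCP pos and tool-x heading yawdeg (tool down)"""
    s=s or ctrl.sense(); q=s['ee_rot']; r=R.from_quat([q[1],q[2],q[3],q[0]])
    sh=r.inv().apply(np.array(pos)-s['eef_pos']); X=r.as_matrix()
    h=np.degrees(np.arctan2(X[1,0],X[0,0])); t=-(yawdeg-h); t=(t+180)%360-180
    print('at',s['eef_pos'].round(1),'head',round(h,1),'t',s['time_s'],'-> shift',sh.round(1),'yaw',round(t,1)); return sh,t
def ik6(pos,yawdeg): return np.arctan2(pos[1],pos[0])-np.radians(yawdeg)+np.pi/2
E
python3 - <<'E'
from h import *
z=np.load('pics/last_top.npz');d=z['d'];H=hmap('top',d)
for u,v in [(186,205),(240,207),(186,240),(236,243),(175,170),(225,164)]:print(u,v,np.median(H[v-1:v+2,u-1:u+2].reshape(-1,3),0).round())
h=onz('top',[[265+545/12,225+272/12]],[98])[0];print(h)
a=np.radians(57.5);print(h[:2]+254*np.array([np.cos(a),np.sin(a)]))
goto([h[0],h[1],200],-32.5)
E
```

```text
186 205 [556. 123.   2.]
240 207 [549. -79.   0.]
186 240 [425. 116.   1.]
236 243 [413. -71.  75.]
175 170 [671. 152.  79.]
225 164 [695. -27.  71.]
[ 398.20117055 -325.11374089   98.        ]
[ 534.67527107 -110.89231366]
at [ 157.5 -500.7  303.4] head 17.5 t 0.1 -> shift [282.2 -95.1 103.6] yaw 50.0
```

Run:
```python
from h import *
goto([398.2,-325.1,220],57.5)
```

```text
at [ 157.5 -500.7  303.4] head 17.5 t 0.1 -> shift [282.2 -95.2  83.6] yaw -40.0
```

move_arm --series '[[[47,-16,14],-7,1],[[94,-32,28],-14,1],[[141,-48,42],-20,0.8],[[188,-64,56],-27,0.6],[[235,-80,70],-34,0.6],[[282.2,-95.2,83.6],-40,0.6],[[282.2,-95.2,83.6],-40,0.6],[[282.2,-95.2,83.6],-40,0.6]]'

```text
time_s: 1.1
eef_pos: [397.9, -325.6, 220.3]
ee_rot: [-0.0, 0.877, 0.48, -0.0]
force: [-0.6, 0.6, 1.0]
grip_width: 0.598
```

Run:
```python
from h import *
p,d=cap('side');p2,d2=cap('top')
crop(p,190,150,350,270,5,'f1.png')
crop(p2,240,150,400,270,5,'f2.png')
print(ctrl.sense()['joints'])
goto([398.2,-325.1,142],57.5)
```

```text
[-9.15149628e-01  3.71123664e-01  1.64674922e+00 -1.79423137e-04
  1.12319264e+00 -3.45296360e-01]
at [ 397.5 -326.1  220.6] head 57.4 t 1.2 -> shift [ 1.2  0.  78.6] yaw -0.1
```

View pics/f1.png

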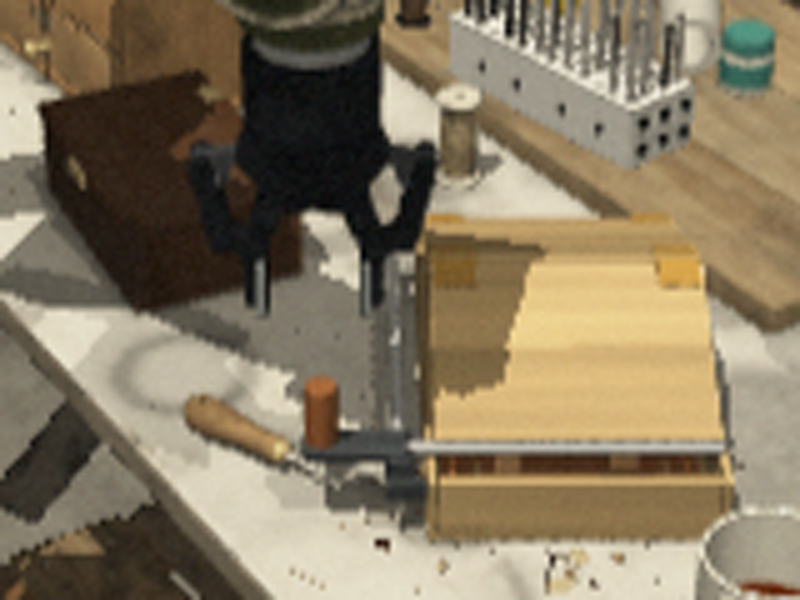

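Run:
```python
from h import *
print(onz('side',[[190+321/5,150+383/5]],[97]), onz('side',[[190+321/5,150+441/5]],[60]))
```

```text
[[ 401.03194138 -326.53908508   97.        ]] [[ 397.37290624 -331.95462864   60.        ]]
```

move_arm --series '[[[1,0,25],0,0.6],[[1,0,50],0,0.6],[[1,0,76],0,0.6],[[1,0,76],0,0.6]]'

```text
time_s: 1.7
eef_pos: [397.7, -324.7, 143.3]
ee_rot: [-0.001, 0.877, 0.48, -0.0]
force: [-0.6, -0.7, -0.1]
grip_width: 0.603
```

Run:
```python
from h import *
p,d=cap('side')
crop(p,220,190,290,260,10,'f3.png')
s=ctrl.sense();print(s['eef_pos'],s['force'])
```

```text
[ 398.19537619 -325.08245632  144.60994529] [ 0.28892328 -1.29460647  0.65729452]
```

View pics/f3.png

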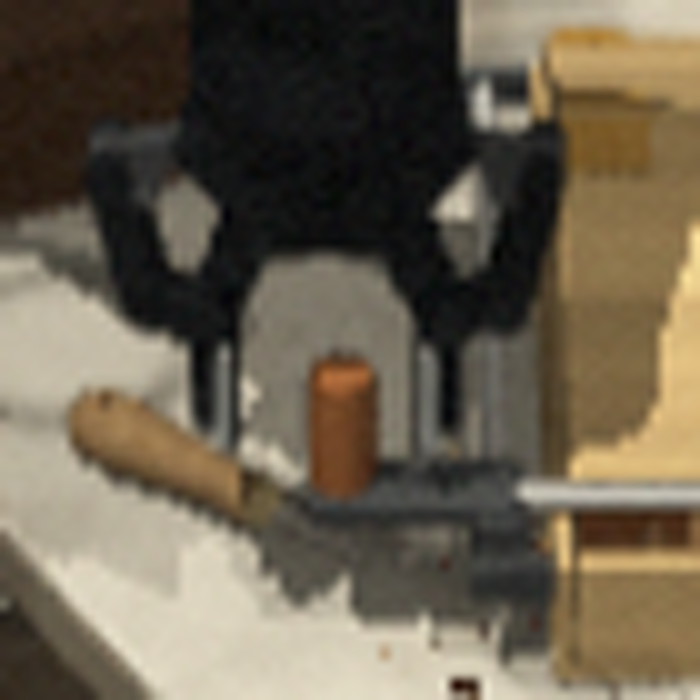

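move_arm --series '[[[0,0,2],0,0.4],[[0,0,2],0,0.2],[[0,0,2],0,0.1],[[0,0,2],0,0],[[0,0,2],0,0],[[0,0,2],0,0]]' --force 40

```text
time_s: 2.5
eef_pos: [400.5, -326.3, 143.7]
ee_rot: [0.004, 0.877, 0.48, 0.001]
force: [12.4, -8.8, -4.8]
grip_width: 0.214
```

Run:
```python
from h import *
s=ctrl.sense();print(s['eef_pos'],s['force'],s['grip_width'])
```

```text
[ 400.48826764 -326.32933689  143.69709136] [12.38360437 -8.75592652 -4.76175332] 0.2135174144804081
```

move_arm --series '[[[0,3,2],0,0],[[5,3,2],0,0],[[12,3,2],0,0],[[20,3,2],0,0],[[30,3,2],0,0],[[40,3,2],0,0],[[50,3,2],0,0],[[60,3,2],0,0],[[60,3,2],0,0]]'

```text
time_s: 3.62
eef_pos: [433.5, -275.0, 143.2]
ee_rot: [0.0, 0.877, 0.481, -0.0]
force: [-12.2, 8.7, 27.1]
grip_width: 0.221
```

Run:
```python
from h import *
s=ctrl.sense();print(s['eef_pos'],s['force'],s['grip_width'])
a=np.array([400.49,-326.33]);e=s['eef_pos'][:2]-a;print(np.hypot(*e),np.degrees(np.arctan2(e[1],e[0])))
p,d=cap('top','g.png')
```

```text
[ 433.50432093 -275.03355903  143.22805469] [-12.24824685   8.71871092  27.10585443] 0.22095934795036368
61.00221506368551 57.23472150585941
```

View pics/g.png

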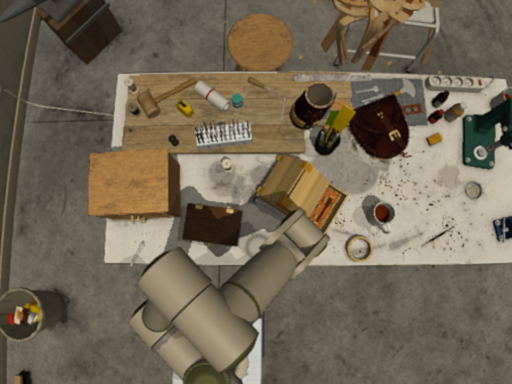

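move_arm --series '[[[3,-1.5,-3],0,0],[[18,-1.5,-3],0,0],[[33,-1.5,-3],0,0],[[48,-1.5,-3],0,0],[[63,-1.5,-3],0,0],[[78,-1.5,-3],0,0],[[93,-1.5,-3],0,0],[[108,-1.5,-3],0,0],[[120,-1.5,-3],0,0],[[120,-1.5,-3],0,0]]'

```text
time_s: 4.92
eef_pos: [497.3, -172.5, 143.6]
ee_rot: [-0.0, 0.877, 0.481, 0.0]
force: [1.5, 0.2, 6.2]
grip_width: 0.217
```

Run:
```python
from h import *
s=ctrl.sense();print(s['eef_pos'],s['force'],s['grip_width'])
a=np.array([400.49,-326.33]);e=s['eef_pos'][:2]-a;print(np.hypot(*e),np.degrees(np.arctan2(e[1],e[0])))
```

```text
[ 497.32632642 -172.53564186  143.55883388] [1.54129974 0.20472586 6.17958078] 0.21731609471556226
181.741516203671 57.80350795684733
```

move_arm --series '[[[10,0,0],0,0],[[22,0,0],0,0],[[34,0,0],0,0],[[44,0,0],0,0],[[50,0,0],0,0],[[54,0,0],0,0],[[54,0,0],0,0]]'

```text
time_s: 5.8
eef_pos: [525.7, -127.4, 143.5]
ee_rot: [-0.001, 0.877, 0.481, -0.0]
force: [-0.5, 2.2, 7.4]
grip_width: 0.218
```

move_arm --series '[[[2,0,0],0,0],[[4,0,0],0,0],[[6,0,0],0,0],[[6,0,0],0,0]]'

```text
time_s: 6.3
eef_pos: [528.7, -122.6, 143.5]
ee_rot: [-0.001, 0.877, 0.481, -0.0]
force: [-1.0, 1.0, 8.4]
grip_width: 0.214
```

move_arm --series '[[[2,0,0],0,0],[[4,0,0],0,0],[[6,0,0],0,0],[[8,0,0],0,0],[[8,0,0],0,0]]'

```text
time_s: 6.92
eef_pos: [532.9, -115.8, 143.5]
ee_rot: [-0.001, 0.877, 0.481, -0.0]
force: [-2.6, 1.1, 7.6]
grip_width: 0.221
```

move_arm --series '[[[1.5,0,0],0,0],[[3,0,0],0,0],[[3,0,0],0,0]]'

```text
time_s: 7.3
eef_pos: [534.5, -113.4, 143.6]
ee_rot: [-0.001, 0.877, 0.481, -0.0]
force: [-2.9, 0.7, 7.7]
grip_width: 0.218
```

move_arm --series '[[[2,0,0],0,0],[[4,0,0],0,0],[[4,0,0],0,0]]'

```text
time_s: 7.68
eef_pos: [536.6, -109.9, 143.6]
ee_rot: [-0.001, 0.877, 0.481, -0.0]
force: [-2.2, 1.9, 9.0]
grip_width: 0.218
```

Run:
```python
from h import *
p,d=cap('side','h1.png');p2,d2=cap('top','h2.png')
crop(p,210,130,370,260,5,'h1c.png')
crop(p2,200,130,360,260,5,'h2c.png')
s=ctrl.sense();print(s['eef_pos'],s['force'],s['grip_width'])
```

```text
[ 536.65748611 -109.92825739  143.58021296] [-2.72351827  0.92598211  9.12762815] 0.21794967468745713
```

View pics/h1c.png

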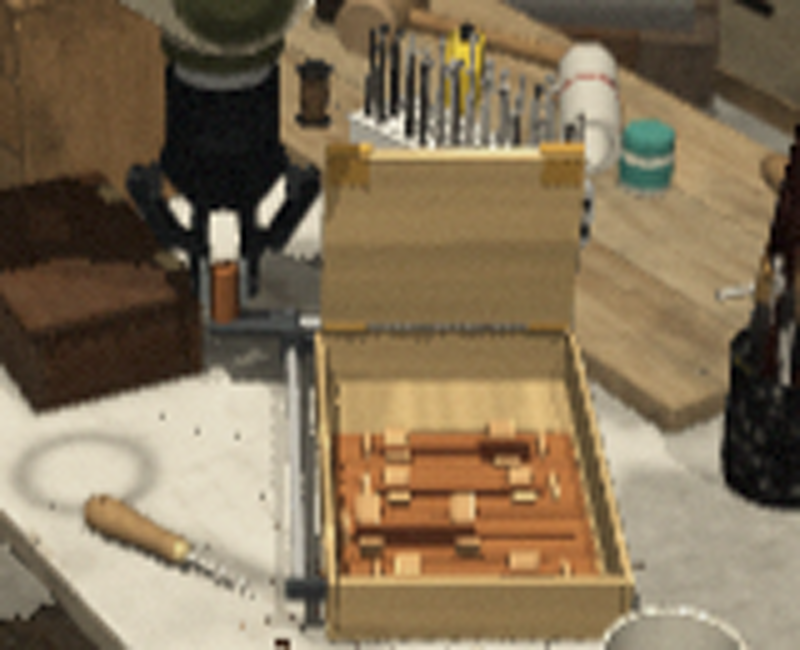

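View pics/h2c.png

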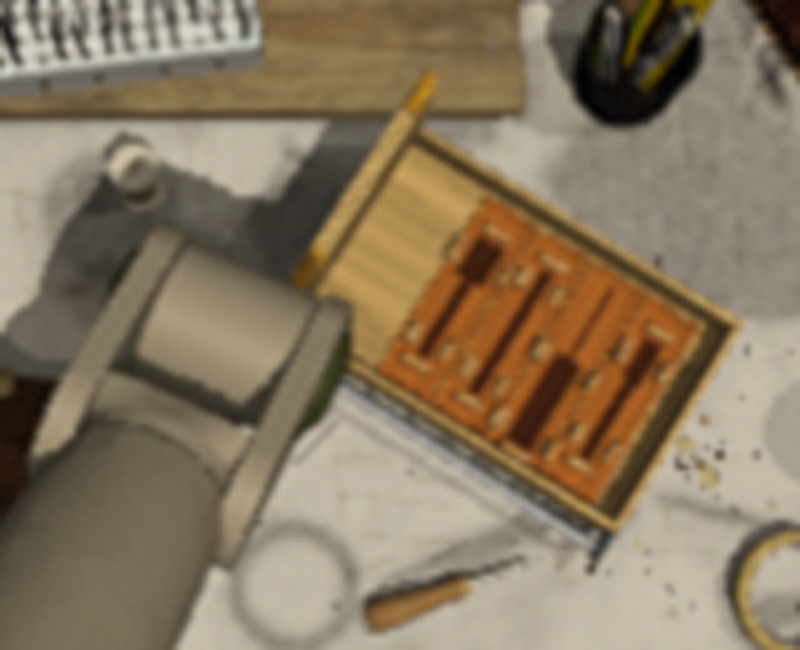

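move_arm --series '[[[2,0,-0.5],0,0],[[4,0,-0.5],0,0],[[4,0,-0.5],0,0]]'

```text
time_s: 8.15
eef_pos: [538.7, -106.6, 143.7]
ee_rot: [-0.001, 0.877, 0.481, -0.001]
force: [-3.0, -0.4, 5.3]
grip_width: 0.217
```

move_arm --series '[[[1,0,0],0,0],[[2,0,0],0,0],[[3,0,0],0,0],[[3,0,0],0,0]]'

```text
time_s: 8.65
eef_pos: [539.7, -105.2, 143.7]
ee_rot: [-0.0, 0.877, 0.481, -0.002]
force: [-9.9, -7.4, 7.9]
grip_width: 0.221
```

move_arm --series '[[[1,0,0],0,0],[[2,0,0],0,0],[[3,0,0],0,0],[[3,0,0],0,0]]'

```text
time_s: 9.15
eef_pos: [540.5, -104.1, 143.7]
ee_rot: [0.0, 0.877, 0.481, -0.004]
force: [-16.8, -17.0, 10.3]
grip_width: 0.218
```

Run:
```python
from h import *
p,d=cap('side','h3.png')
crop(p,210,130,370,260,5,'h3c.png')
s=ctrl.sense();print(s['eef_pos'],s['force'],s['grip_width'])
```

```text
[ 540.46499999 -104.09695612  143.67094593] [-16.81330405 -15.57592012  10.23191745] 0.2214798183852678
```

View pics/h3c.png

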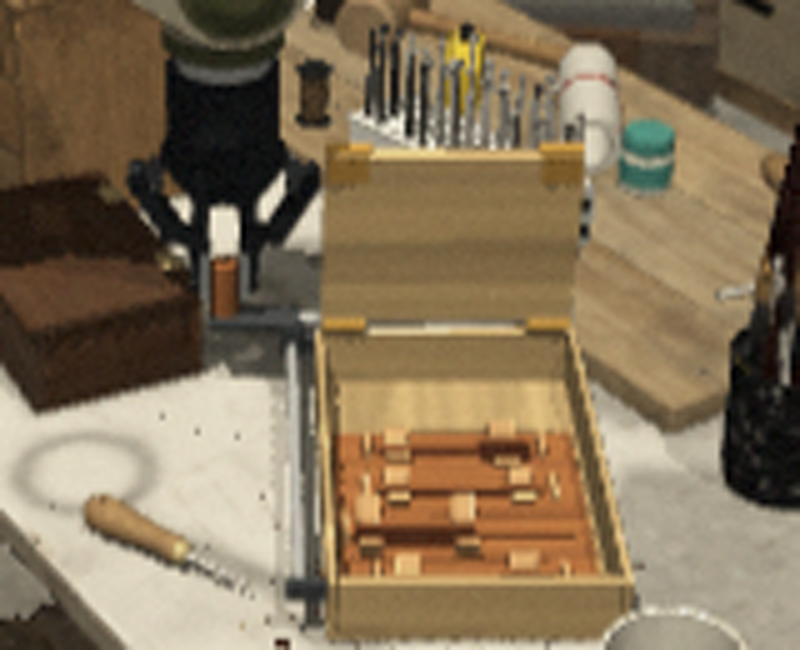

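move_arm --series '[[[-2,0,0],0,0],[[-3,0,0],0,0],[[-3,0,0],0,0.2],[[-3,0,0],0,0.4],[[-3,0,0],0,0.5],[[-3,0,0],0,0.5]]'

```text
time_s: 9.95
eef_pos: [539.3, -103.3, 143.8]
ee_rot: [-0.002, 0.877, 0.481, -0.001]
force: [-15.9, 8.0, 14.2]
grip_width: 0.501
```

Run:
```python
from h import *
s=ctrl.sense();print(s['eef_pos'],s['force'],s['grip_width'])
p2,d2=cap('top','i2.png'); p,d=cap('side')
crop(p2,200,130,360,260,5,'i2c.png')
```

```text
[ 539.33793708 -103.30113063  143.8394399 ] [-15.89877263   7.98188924  14.19085176] 0.5008620647242593
```

View pics/i2c.png

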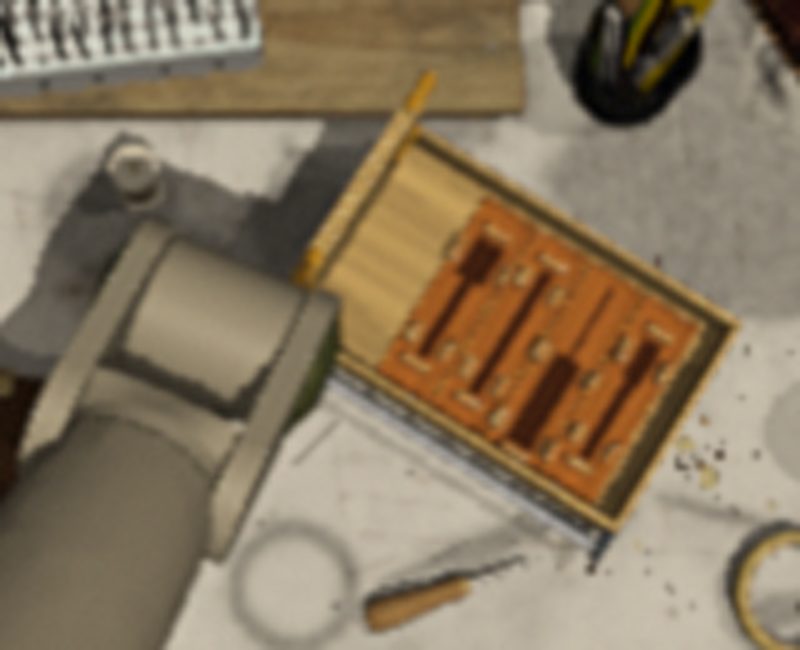

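move_arm --series '[[[0,0,0],0,0.4],[[0,0,0],0,0.35],[[0,0,0],0,0.35]]'

```text
time_s: 10.42
eef_pos: [539.4, -102.9, 144.8]
ee_rot: [-0.003, 0.877, 0.481, -0.001]
force: [-13.1, 7.1, 24.1]
grip_width: 0.352
```

Run:
```python
from h import *
s=ctrl.sense();print(s['eef_pos'],s['force'],s['grip_width'])
p,d=cap('side'); crop(p,230,165,290,215,12,'j.png')
```

```text
[ 539.42471243 -102.93962306  144.75362346] [-13.14334163   7.14392324  24.0642281 ] 0.3517754064111827
```

View pics/j.png

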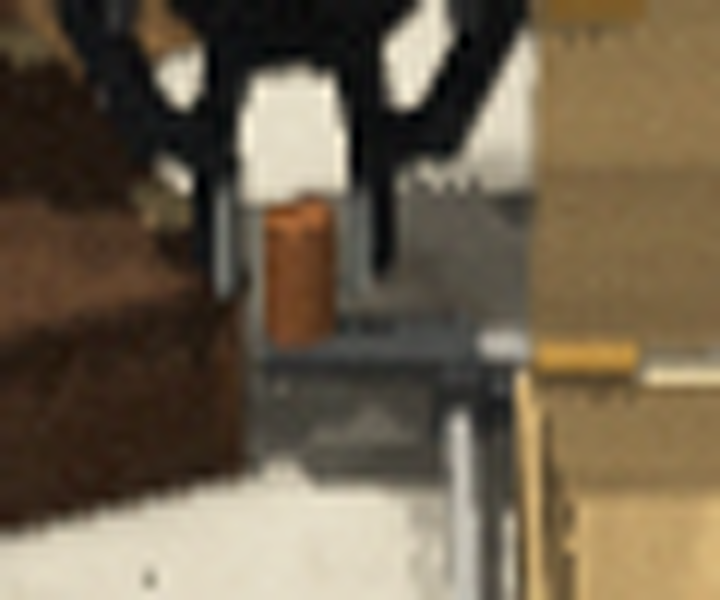

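move_arm --series '[[[0,0,-4],0,0.35],[[0,0,-12],0,0.35],[[0,0,-30],0,0.35],[[0,0,-60],0,0.35],[[0,0,-110],0,0.6],[[0,0,-150],0,1],[[0,0,-150],0,1]]'

```text
time_s: 11.35
eef_pos: [541.6, -104.7, 296.8]
ee_rot: [0.002, 0.877, 0.481, 0.002]
force: [-0.5, 0.1, -0.9]
grip_width: 0.961
```

Run:
```python
from h import *
s=ctrl.sense();print(s['eef_pos'],s['force'],s['grip_width'],s['joints'])
p,d=cap('side','k1.png');p2,d2=cap('top','k2.png'); crop(p,180,110,380,260,4,'k.png')
```

```text
[ 541.60967916 -104.67718504  296.82202495] [-0.50629789  0.10266971 -0.90735424] 0.9606427311743803 [-4.03377463e-01  3.74452376e-01  1.43077733e+00  1.15856321e-04
  1.33018784e+00  1.64440140e-01]
```

View pics/k.png

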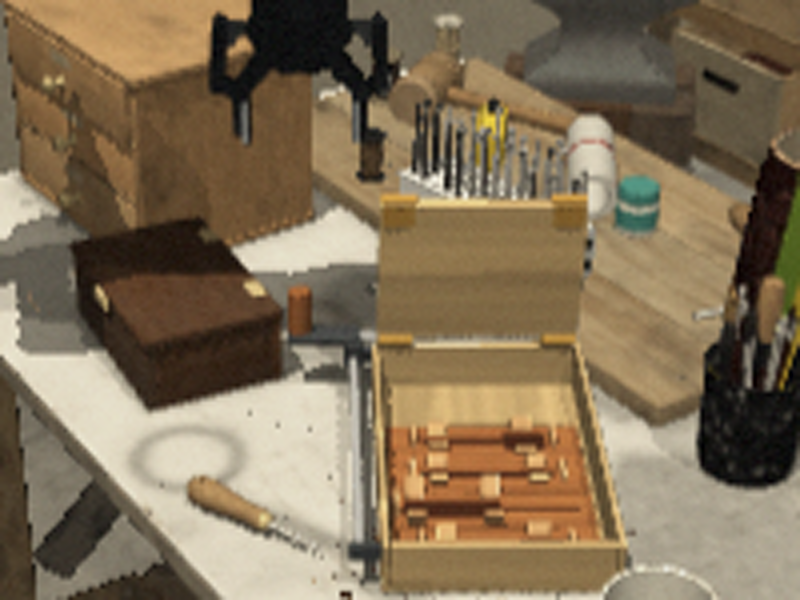

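View pics/k2.png

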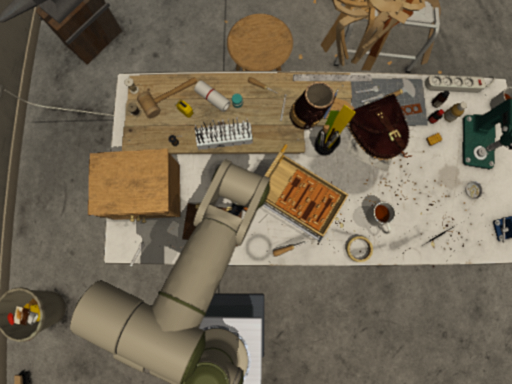

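Run:
```python
from h import *
p=np.load('pics/last_top.npz')['p']; g=lambda p:(255*(p/255.)**0.6).astype('uint8')
crop(g(p),268,150,352,240,9,'n.png')
A=onz('top',[[347.6,194.4],[322.4,235]],46);print(A)
```

```text
[[ 591.21872662 -470.00401889   46.        ]
 [ 444.40044009 -375.50494686   46.        ]]
```

View pics/n.png

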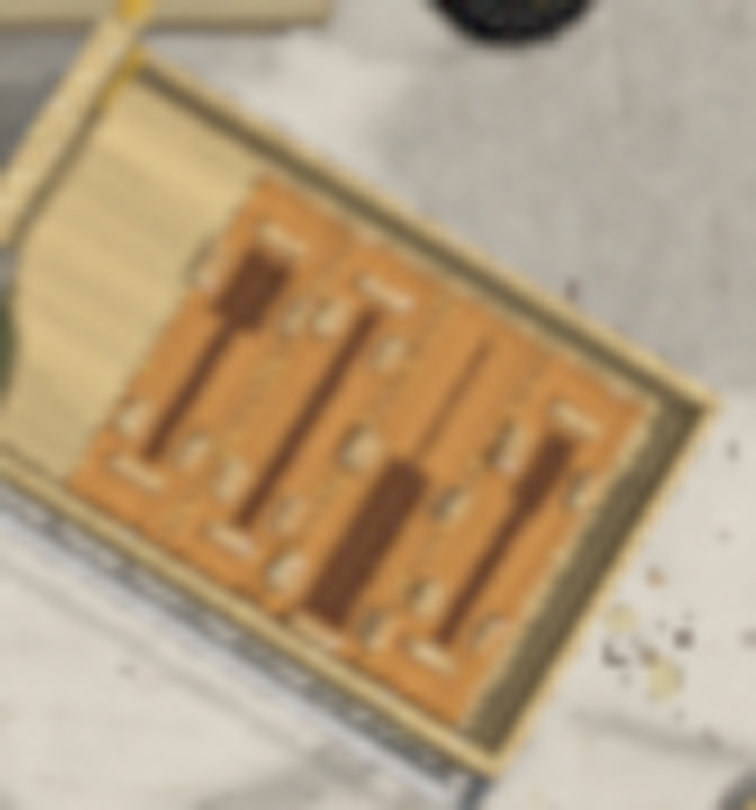

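```bash
cat > nest.py <<'E'
from h import *
o=np.array([268,150.])
pts={'wide':[(268,258),(150,457)],'stamp':[(373,310),(247,522)],'awl':[(488,342),(325,612)],'narrow':[(570,440),(443,640)]}
ys=dict(wide=45,stamp=-2,awl=-49,narrow=-96)
if __name__=='__main__':
  C=[];Y=[]
  for k,v in pts.items():
    P=onz('top',np.array(v)/9+o,9); e=P[0]-P[1]
    print(k,P[:,:2].round(1).tolist(),'len',np.hypot(*e[:2]).round(1),'ang',np.degrees(np.arctan2(e[1],e[0])).round(2)); C.append(P.mean(0)[:2]);Y.append(ys[k])
  C=np.array(C);Y=np.array(Y)
  a=np.polyfit(Y,C[:,0],1);b=np.polyfit(Y,C[:,1],1);print('y scale',np.hypot(a[0],b[0]),'yaw',np.degrees(np.arctan2(b[0],a[0]))-90,'x0 line at y0',a[1],b[1])
  print(C-np.c_[np.polyval(a,Y),np.polyval(b,Y)])
  # rim corners
  R4=onz('top',np.array([(716,402),(495,772),(145,52)])/9+o,46); print(R4)
  for th in (-32.2,):
    t=np.radians(th);M=np.array([[np.cos(t),np.sin(t)],[-np.sin(t),np.cos(t)]])
    c=np.array([a[1],b[1]])
    print('rim in tray',((R4[:,:2]-c)@M.T).round(1)); print('nest c',((C-c)@M.T).round(1))
E
python3 nest.py
```

```text
wide [[655.9, -293.7], [572.2, -244.3]] len 97.2 ang -30.56
stamp [[634.2, -336.9], [545.5, -283.9]] len 103.3 ang -30.89
awl [[621.0, -384.4], [508.7, -315.4]] len 131.9 ang -31.54
narrow [[580.2, -417.5], [497.4, -363.6]] len 98.8 ang -33.09
y scale 1.0119582678082248 yaw -31.802909872043017 x0 line at y0 590.4916376119623 -308.03485107396045
[[-0.45014463  0.35640462]
 [ 0.43017711 -0.65633968]
 [ 0.49007969  0.24346552]
 [-0.47011216  0.05646955]]
[[ 590.23949165 -469.81061185   46.        ]
 [ 441.64527596 -377.60374214   46.        ]
 [ 733.51464249 -240.69363224   46.        ]]
rim in tray [[  86.  -137. ]
 [ -88.9 -138.2]
 [  85.1  133.2]]
nest c [[ -0.9  45.6]
 [  0.7  -2.4]
 [  0.6 -49.1]
 [  0.2 -97.3]]
```

Run:
```python
from h import *
p=np.load('pics/last_top.npz')['p'];crop(p,262,230,322,270,12,'o.png')
p=np.load('pics/last_side.npz')['p'];crop(p,215,220,275,265,12,'o2.png')
```

```text
(no output)
```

View pics/o.png

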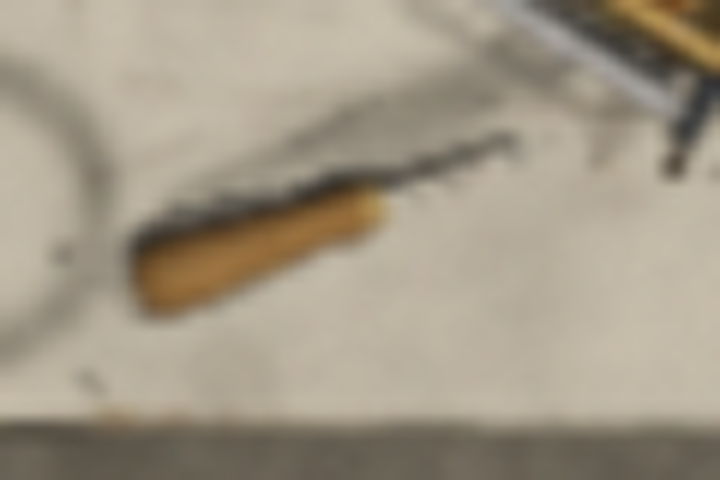

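View pics/o2.png

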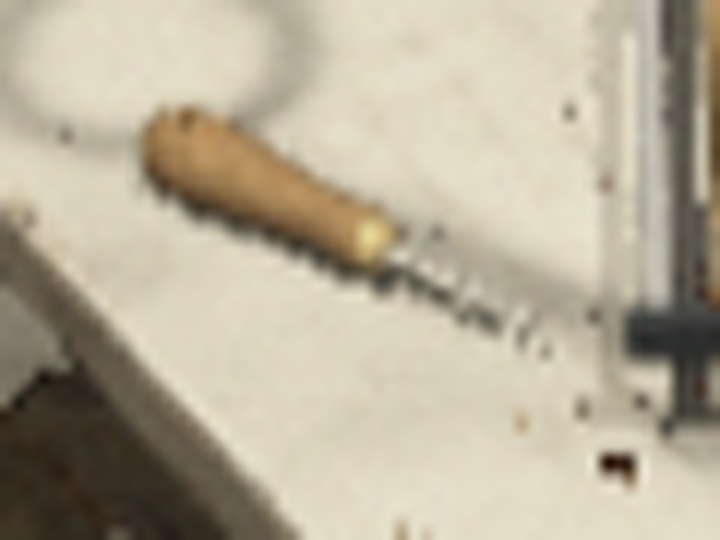

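Run:
```python
from h import *
P=onz('top',np.array([(147,282),(382,205),(515,145)])/12+[262,230],[12,12,6]);print(P)
S=onz('side',np.array([(165,150),(372,240),(545,350)])/12+[215,220],[12,12,3]);print(S)
for Q in(P,S):
  e=Q[1]-Q[0];print(np.hypot(*e[:2]),np.degrees(np.arctan2(e[1],e[0])),np.hypot(*(Q[2]-Q[0])[:2]),(Q[1]+Q[0])/2, np.degrees(np.arctan2(*(Q[2]-Q[0])[1::-1])))
```

```text
[[ 378.70091978 -205.73311451   12.        ]
 [ 402.19852355 -276.70773741   12.        ]
 [ 420.68338096 -317.85813281    6.        ]]
[[ 377.9953347  -208.41221309   12.        ]
 [ 404.2788236  -271.31258098   12.        ]
 [ 423.88831297 -323.93105692    3.        ]]
74.76318932288979 -71.68181608786611 119.72696761788994 [ 390.44972166 -241.22042596   12.        ] -69.47282064107617
68.17094740515547 -67.3219467394609 124.30112121013623 [ 391.13707915 -239.86239704   12.        ] -68.33321419436226
```

Run:
```python
from h import *
goto([391,-240.5,160],110.5)
```

```text
at [ 540.7 -104.4  293.3] head 57.5 t 11.45 -> shift [-195.3  -52.9  133.3] yaw -53.0
```

move_arm --series '[[[-35,-10,10],-8,0.8],[[-70,-19,30],-16,0.7],[[-105,-28,55],-24,0.6],[[-140,-38,85],-32,0.6],[[-170,-46,110],-40,0.6],[[-195.3,-52.9,133.3],-48,0.6],[[-195.3,-52.9,133.3],-53,0.6],[[-195.3,-52.9,133.3],-53,0.6]]'

```text
time_s: 12.45
eef_pos: [390.7, -240.3, 159.4]
ee_rot: [-0.001, 0.571, 0.821, 0.0]
force: [0.2, 0.4, 0.3]
grip_width: 0.603
```

Run:
```python
from h import *
goto([391,-240.5,78],110.5)
p,d=cap('side');crop(p,200,190,290,270,8,'q.png')
p,d=cap('top');crop(p,240,200,340,280,8,'q2.png')
```

```text
at [ 390.7 -240.3  159.4] head 110.4 t 12.45 -> shift [-0.4  0.3 81.4] yaw -0.1
```

View pics/q.png

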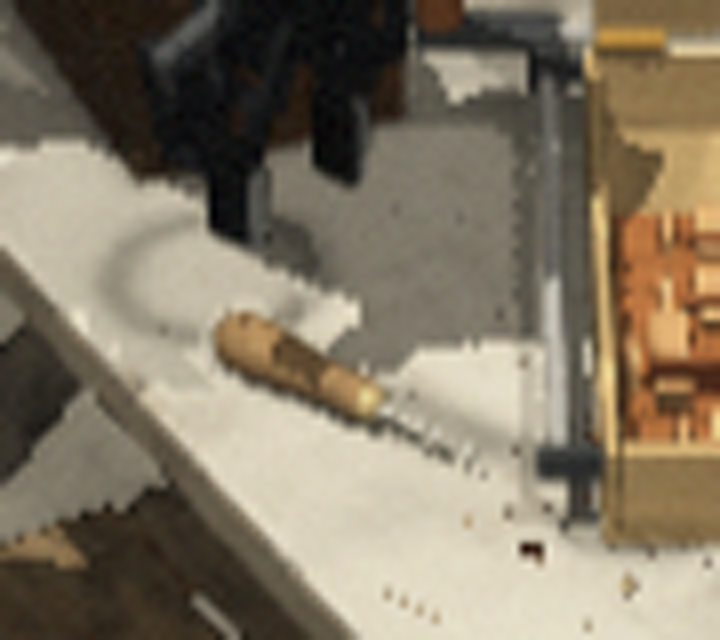

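View pics/q2.png

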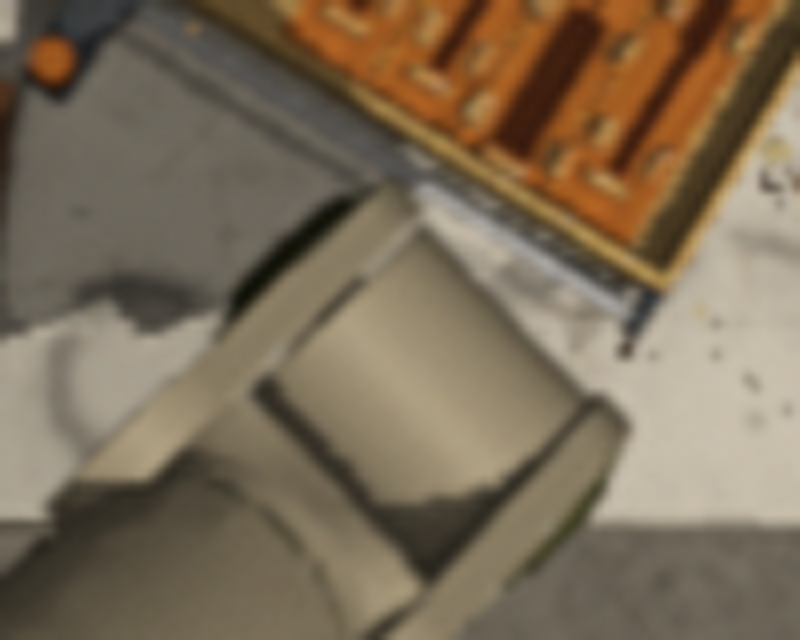

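move_arm --series '[[[0,0,30],0,0.6],[[0,0,60],0,0.6],[[0,0,75],0,0.6],[[0,0,81],0,0.6],[[0,0,81],0,0.4],[[0,0,81],0,0.2],[[0,0,81],0,0],[[0,0,81],0,0],[[0,0,81],0,0]]' --force 40

```text
time_s: 13.68
eef_pos: [391.6, -240.9, 80.4]
ee_rot: [0.001, 0.57, 0.821, -0.0]
force: [-0.7, 1.3, 6.3]
grip_width: 0.247
```

Run:
```python
from h import *
s=ctrl.sense();print(s['eef_pos'],s['force'],s['grip_width'])
p,d=cap('side');crop(p,200,190,290,270,8,'r.png')
```

```text
[ 391.60717489 -240.92500257   80.36390583] [-0.71421867  1.32427376  6.28218059] 0.2469118907236827
```

View pics/r.png

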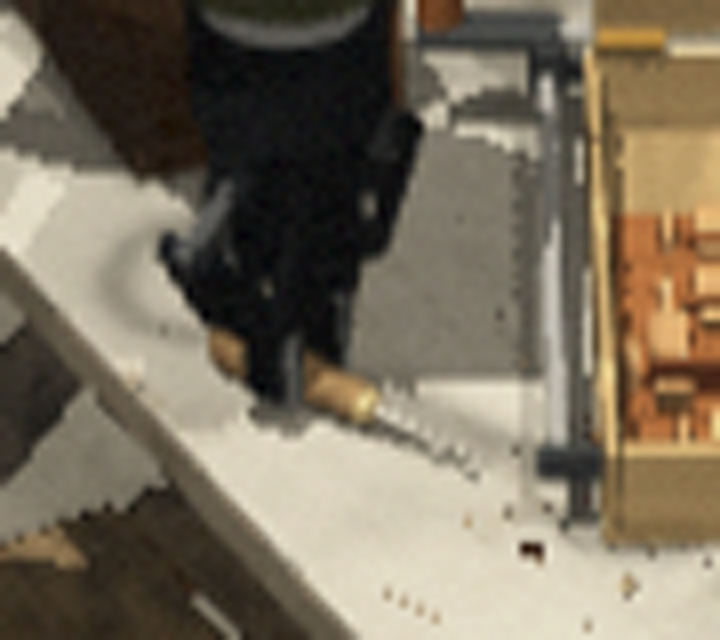

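```bash
cat >> h.py <<'E'
TC=np.array([591,-308.4]);TY=-32.1
def tray(x,y):
    a=np.radians(TY);return TC+x*np.array([np.cos(a),np.sin(a)])+y*np.array([-np.sin(a),np.cos(a)])
E
python3 - <<'E'
from h import *
q=tray(-31,-49);print(q)
goto([*q,160],147.9)
E
```

```text
[ 538.70069004 -333.43561818]
at [ 391.6 -240.9   80.4] head 110.5 t 13.725 -> shift [-138.2  105.5  -79.3] yaw -37.4
```

move_arm --series '[[[0,0,-15],0,0],[[0,0,-50],0,0],[[0,0,-90],0,0],[[0,0,-90],0,0]]'

```text
time_s: 14.22
eef_pos: [392.0, -241.3, 172.7]
ee_rot: [0.003, 0.57, 0.821, -0.001]
force: [-0.7, 0.2, -0.3]
grip_width: 0.247
```

Run:
```python
from h import *
goto([*tray(-31,-49),160],147.9); print(ctrl.sense()['grip_width'])
p,d=cap('side');crop(p,200,170,290,250,8,'s.png')
```

```text
at [ 392.  -241.3  172.7] head 110.5 t 14.225 -> shift [-137.6  105.2   13.7] yaw -37.4
0.24723363649562033
```

View pics/s.png

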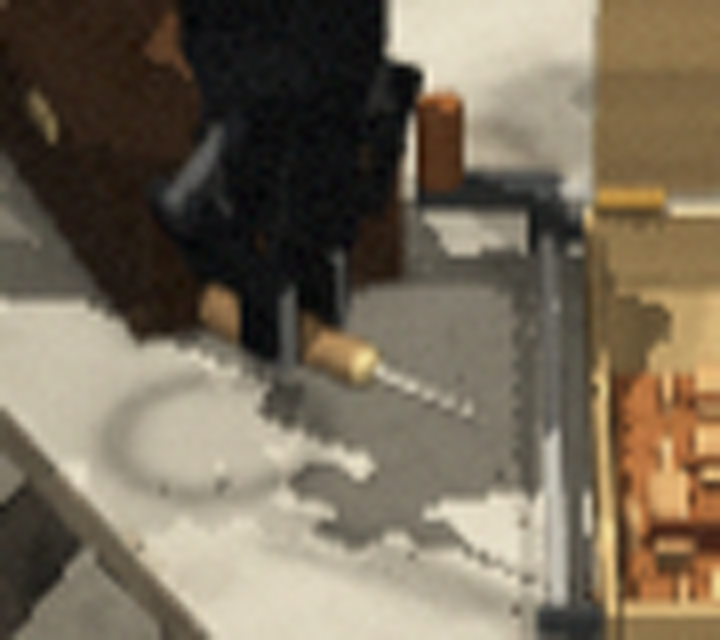

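move_arm --series '[[[-20,15,0],-5,0],[[-40,31,0],-11,0],[[-60,46,0],-17,0],[[-80,61,0],-22,0],[[-100,76,0],-28,0],[[-120,92,0],-33,0],[[-137.6,105.2,5],-37.4,0],[[-137.6,105.2,10],-37.4,0],[[-137.6,105.2,10],-37.4,0]]'

```text
time_s: 15.4
eef_pos: [537.1, -332.1, 158.3]
ee_rot: [-0.001, 0.277, 0.961, 0.001]
force: [-0.1, 0.4, -0.6]
grip_width: 0.251
```

Run:
```python
from h import *
goto([*tray(-31,-49),89],147.9); print(ctrl.sense()['grip_width'])
p,d=cap('side');crop(p,240,150,360,270,6,'t.png')
p,d=cap('top');crop(p,260,140,360,250,7,'t2.png')
```

```text
at [ 537.1 -332.1  158.3] head 147.8 t 15.4 -> shift [-2.2 -0.3 69.2] yaw -0.1
0.2510765565310072
```

View pics/t.png

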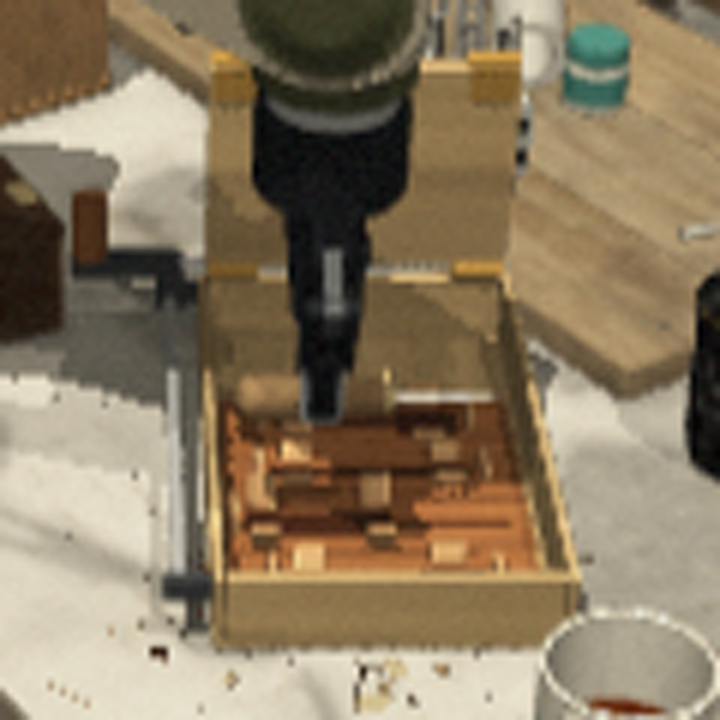

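View pics/t2.png

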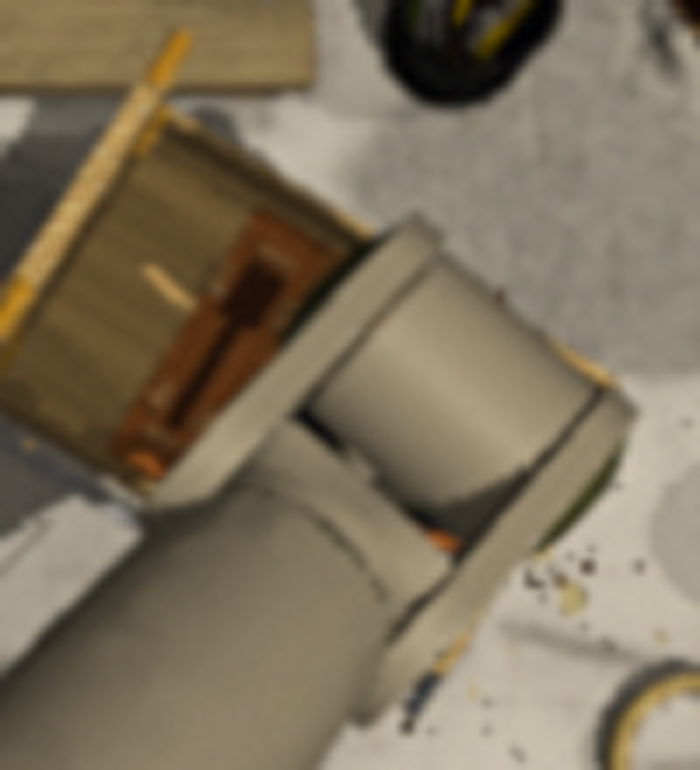

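Run:
```python
from h import *
for z in (88,92):
  P=onz('side',[[305,214.8],[279.8,216],[322.5,216.5]],[z,z,z])
  a=np.radians(TY);M=np.array([[np.cos(a),np.sin(a)],[-np.sin(a),np.cos(a)]])
  print(((P[:,:2]-TC)@M.T).round(1))
p=np.load('pics/last_side.npz')['p'];crop(p,270,195,335,235,12,'t3.png')
```

```text
[[  2.9 -41.6]
 [-74.2 -48. ]
 [ 55.2 -50.9]]
[[  2.2 -47.5]
 [-74.5 -53.9]
 [ 54.3 -56.8]]
```

View pics/t3.png

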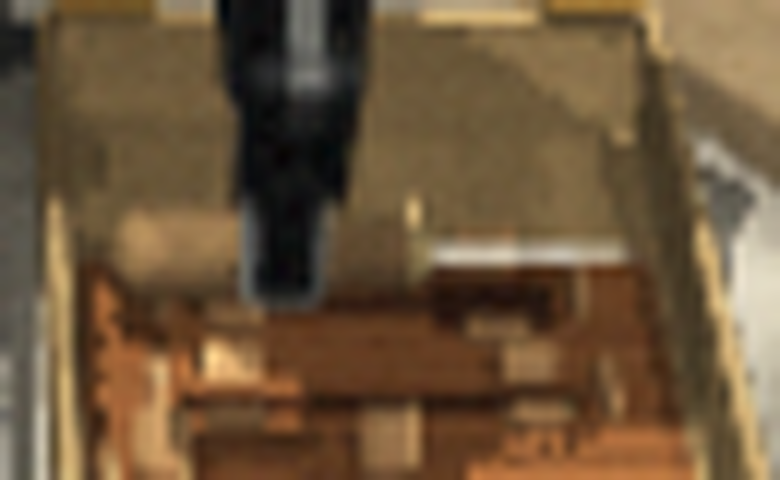

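move_arm --series '[[[-5.5,0,8],0,0],[[-5.5,0,20],0,0],[[-5.5,0,32],0,0],[[-5.5,0,42],0,0],[[-5.5,0,50],0,0],[[-5.5,0,55],0,0],[[-5.5,0,60],0,0],[[-5.5,0,60],0,0]]'

```text
time_s: 16.5
eef_pos: [542.5, -335.6, 99.3]
ee_rot: [-0.0, 0.277, 0.961, 0.0]
force: [0.2, 0.2, -0.6]
grip_width: 0.248
```

Run:
```python
from h import *
s=ctrl.sense();print(s['eef_pos'],s['force'],s['grip_width'])
p,d=cap('side');crop(p,265,185,345,250,10,'u.png')
```

```text
[ 542.51969995 -335.60975904   99.26616189] [ 0.23909714  0.21855986 -0.62626884] 0.24825654071609943
```

View pics/u.png

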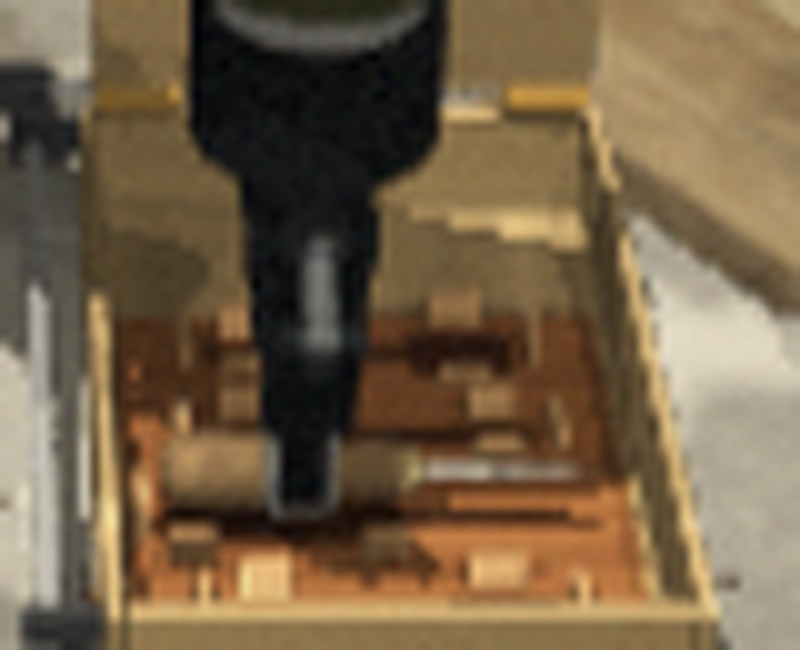

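move_arm --series '[[[0,0,3],0,0],[[0,0,6],0,0],[[0,0,9],0,0],[[0,0,9],0,0]]'

```text
time_s: 17.05
eef_pos: [542.5, -335.6, 90.2]
ee_rot: [-0.0, 0.277, 0.961, 0.0]
force: [0.0, -0.2, -1.3]
grip_width: 0.246
```

move_arm --series '[[[0,0,1.5],0,0],[[0,0,1.5],0,0]]'

```text
time_s: 17.3
eef_pos: [542.6, -335.7, 89.4]
ee_rot: [0.0, 0.277, 0.961, -0.0]
force: [-1.5, 0.8, 3.8]
grip_width: 0.25
```

Run:
```python
from h import *
p,d=cap('side');crop(p,265,185,345,250,10,'v.png')
```

```text
(no output)
```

View pics/v.png

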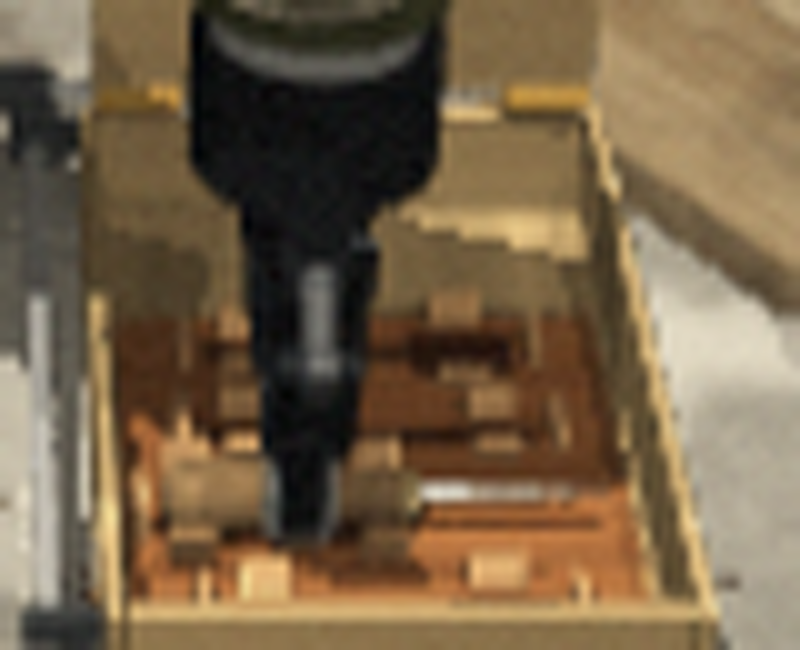

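move_arm --series '[[[0,0,0],0,0.3],[[0,0,0],0,0.38],[[0,0,0],0,0.38],[[0,0,-5],0,0.38],[[0,0,-25],0,0.38],[[0,0,-60],0,0.6],[[0,0,-110],0,0.6],[[0,0,-150],0,0.6],[[0,0,-150],0,0.6]]'

```text
time_s: 18.48
eef_pos: [543.3, -336.1, 244.2]
ee_rot: [0.004, 0.277, 0.961, -0.002]
force: [-0.2, -0.2, -0.4]
grip_width: 0.6
```

Run:
```python
from h import *
p,d=cap('side','w1.png');crop(p,265,185,345,250,10,'w.png')
goto([400,300,300],60)
```

```text
at [ 542.8 -335.8  241.5] head 147.9 t 18.525 -> shift [458.8 462.4 -60.6] yaw 87.9
```

View pics/w.png

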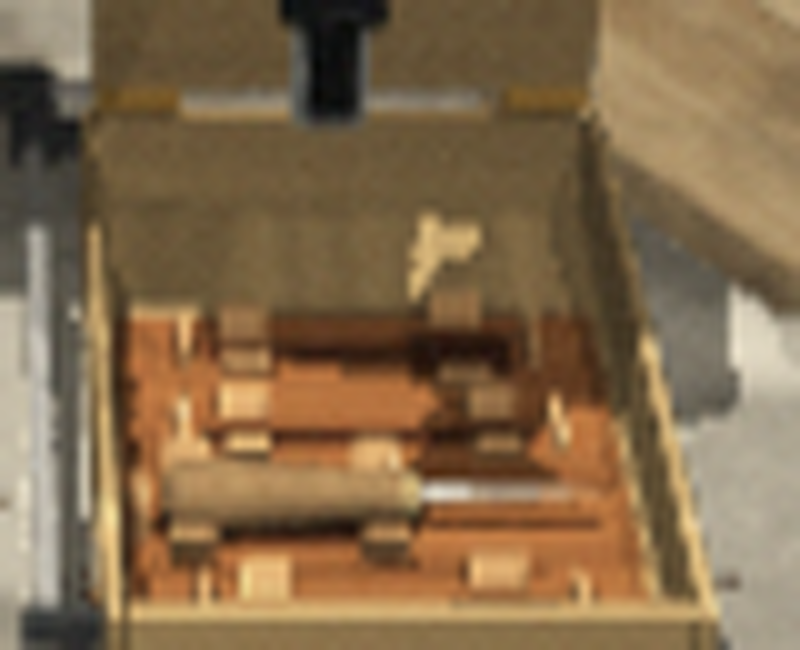

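View pics/w1.png

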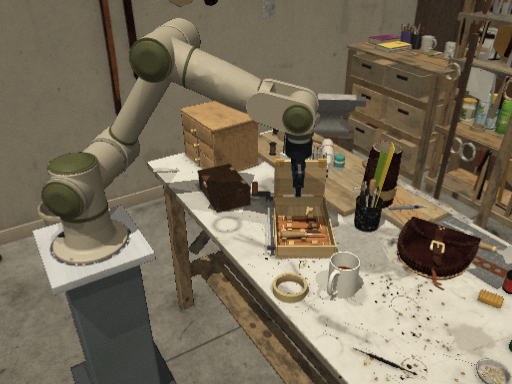

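Run:
```python
from h import *
p0,d0=np.load('pics/last_side.npz')['p'],0
p,d=cap('top','x.png');crop(p,112,230,162,270,14,'x2.png')
crop(p0,145,150,195,185,15,'x3.png')
crop(p,262,140,352,250,7,'x4.png')
```

```text
(no output)
```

View pics/x2.png

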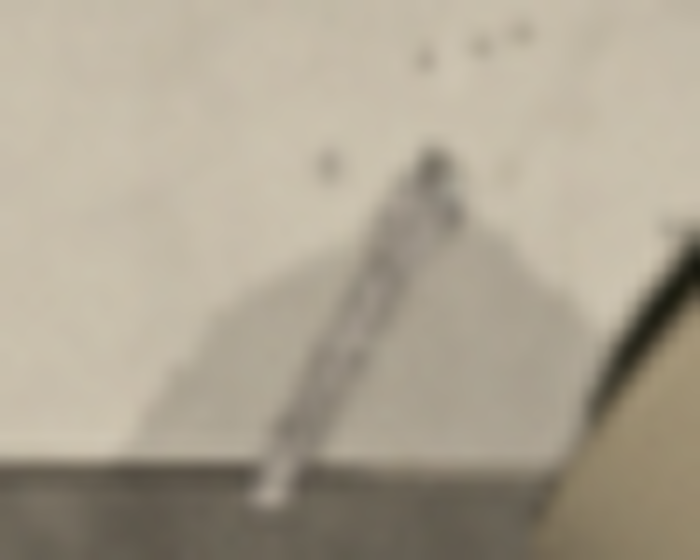

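View pics/x3.png

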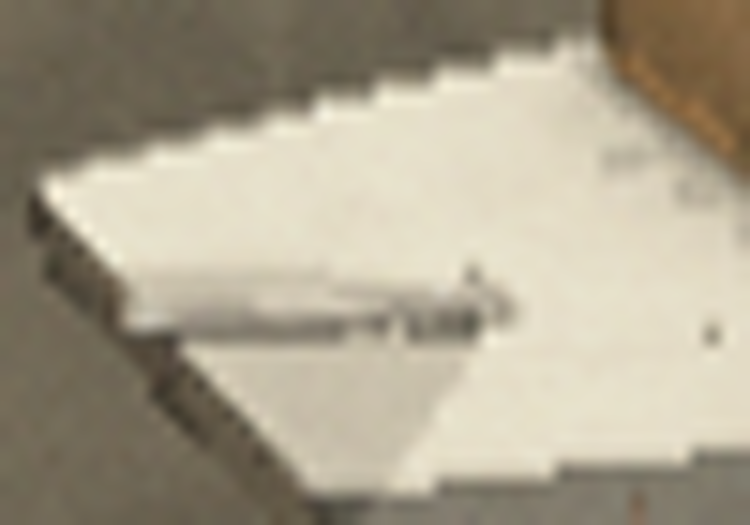

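View pics/x.png

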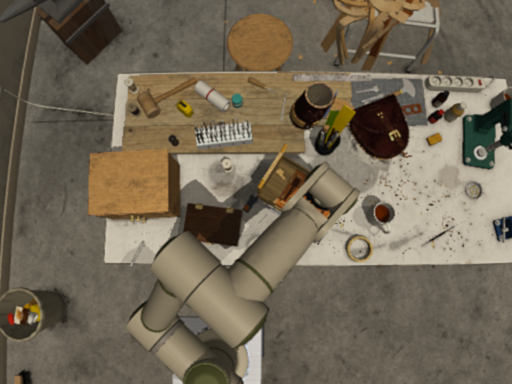

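Run:
```python
from h import *
o=np.array([112,230.])
P=onz('top',np.array([(433,158),(264,502),(390,205),(462,222)])/14+o,[6,10,6,6]);print(P.round(1))
e=P[0]-P[1];print(np.hypot(*e[:2]),np.degrees(np.arctan2(e[1],e[0])))
Q=onz('side',np.array([(470,270),(505,305),(475,335),(130,290),(130,325)])/15+[145,150],[6,6,3,10,3]);print(Q.round(1))
z=np.load('pics/last_top.npz');H=hmap('top',z['d'])
m=(H[...,2]>4.5)&(H[...,2]<25)&(np.abs(H[...,0]-380)<70)&(np.abs(H[...,1]-300)<50)
m[:240]=False
pts=H[m]; 
# unit axis frame
t=np.arctan2(e[1],e[0]);ax=np.array([np.cos(t),np.sin(t)]);n=np.array([-ax[1],ax[0]])
c=(P[0]+P[1])[:2]/2
uv=np.c_[(pts[:,:2]-c)@ax,(pts[:,:2]-c)@n]
k=np.abs(uv[:,1])<20; uv=uv[k];zz=pts[k,2]
for lo in range(-60,61,8):
  s=(uv[:,0]>=lo)&(uv[:,0]<lo+8)
  if s.sum():print(lo,s.sum(),uv[s,1].min().round(1),uv[s,1].max().round(1),uv[s,1].mean().round(1),zz[s].mean().round(1))
# histogram color profile across fork
p=z['p'].astype(float).mean(2)
for al in(-40,-20,0,20,30,35,40,45):
  row=[]
  for w in np.arange(-24,25,3):
    q=c+al*ax+w*n; u=proj('top',[[*q,6]])[0]; row.append(int(cv2.getRectSubPix(p.astype('float32'),(1,1),(float(u[0]),float(u[1])))[0,0]))
  print(al,row)
```

```text
[[417.8 279.5   6. ]
 [326.7 320.1  10. ]
 [405.2 290.7   6. ]
 [401.1 270.9   6. ]]
99.71876532176547 -23.987632574351455
[[414.6 295.6   6. ]
 [414.6 272.2   6. ]
 [403.2 266.3   3. ]
 [331.1 326.1  10. ]
 [328.  320.3   3. ]]
-52 5 -1.8 6.4 2.8 9.3
-44 7 -3.0 15.2 3.0 8.3
-36 5 -1.7 19.3 5.5 7.4
-28 6 -0.2 12.2 3.7 9.5
-20 8 -5.1 10.3 2.4 7.1
-12 6 -1.6 16.9 4.0 10.3
-4 4 -3.7 3.2 0.6 9.3
4 6 -9.3 18.1 1.8 9.2
12 9 -17.8 13.3 -2.5 10.3
20 10 -14.4 7.1 0.0 7.2
28 9 -9.6 17.9 -0.3 6.8
36 5 -2.8 4.9 1.4 6.1
44 2 -3.3 4.3 0.5 8.3
52 3 -11.6 2.2 -6.4 5.0
-40 [96, 96, 96, 96, 95, 92, 88, 95, 123, 142, 141, 137, 151, 159, 163, 165, 164]
-20 [160, 161, 161, 161, 160, 157, 149, 137, 130, 131, 134, 145, 158, 163, 164, 163, 163]
0 [157, 158, 157, 158, 159, 156, 149, 145, 147, 145, 145, 151, 159, 161, 161, 161, 162]
20 [161, 160, 160, 159, 158, 153, 144, 134, 131, 130, 136, 154, 168, 178, 183, 188, 189]
30 [160, 160, 160, 159, 154, 149, 149, 145, 140, 140, 143, 157, 175, 187, 190, 188, 185]
35 [160, 160, 160, 156, 144, 139, 140, 143, 141, 145, 153, 165, 179, 188, 188, 183, 174]
40 [171, 170, 169, 163, 147, 131, 134, 135, 135, 141, 150, 167, 183, 188, 188, 185, 178]
45 [184, 185, 184, 182, 173, 160, 151, 136, 124, 127, 154, 174, 186, 189, 189, 188, 187]
```

Run:
```python
from h import *
goto([366,301,200],153.5)
```

```text
at [ 542.5 -335.5  239.7] head 147.9 t 18.575 -> shift [488.  445.2  39.2] yaw -5.6
```

move_arm --series '[[[35,32,-40],0,0.6],[[75,68,-50],0,0.6],[[115,105,-50],0,0.6],[[155,141,-50],0,0.6],[[195,178,-50],0,0.6],[[235,214,-50],-2,0.6],[[275,251,-50],-3,0.6],[[315,287,-50],-4,0.6],[[355,324,-40],-5,0.6],[[395,360,-30],-5.6,0.6]]'

```text
time_s: 19.82
eef_pos: [398.5, 180.8, 268.2]
ee_rot: [-0.001, 0.229, 0.973, -0.0]
force: [-0.2, -0.5, -0.1]
grip_width: 0.597
```

Run:
```python
from h import *
goto([366,301,160],153.5);print(ctrl.sense()['joints'])
```

```text
at [398.5 180.8 268.2] head 153.5 t 19.825 -> shift [ 82.6  93.1 108.2] yaw -0.0
[ 1.56992303e-01  1.54735390e-01  1.79728651e+00  3.39425935e-05
  1.19086938e+00 -9.50919932e-01]
```

move_arm --series '[[[25,28,10],0,0.5],[[50,56,35],0,0.5],[[70,80,70],0,0.5],[[82.6,93.1,100],0,0.5],[[82.6,93.1,108],0,0.5],[[82.6,93.1,108],0,0.5]]'

```text
time_s: 20.58
eef_pos: [367.4, 299.0, 161.0]
ee_rot: [-0.0, 0.23, 0.973, -0.0]
force: [0.5, 0.3, 0.3]
grip_width: 0.498
```

Run:
```python
from h import *
goto([366,301,77],153.5)
p,d=cap('side','y.png');crop(p,120,130,220,200,8,'y2.png')
p,d=cap('top');crop(p,102,200,202,280,8,'y3.png')
```

```text
at [367.4 299.  161. ] head 153.4 t 20.575 -> shift [ 2.1  1.2 84. ] yaw -0.1
```

View pics/y2.png

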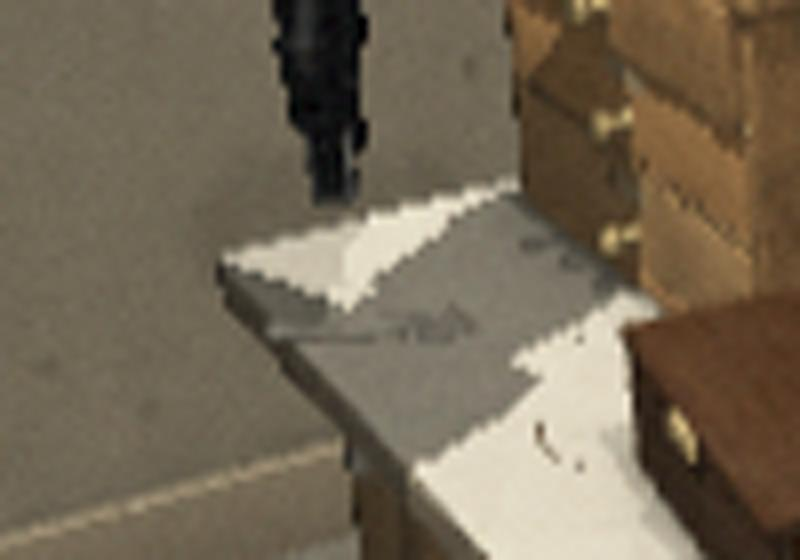

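View pics/y3.png

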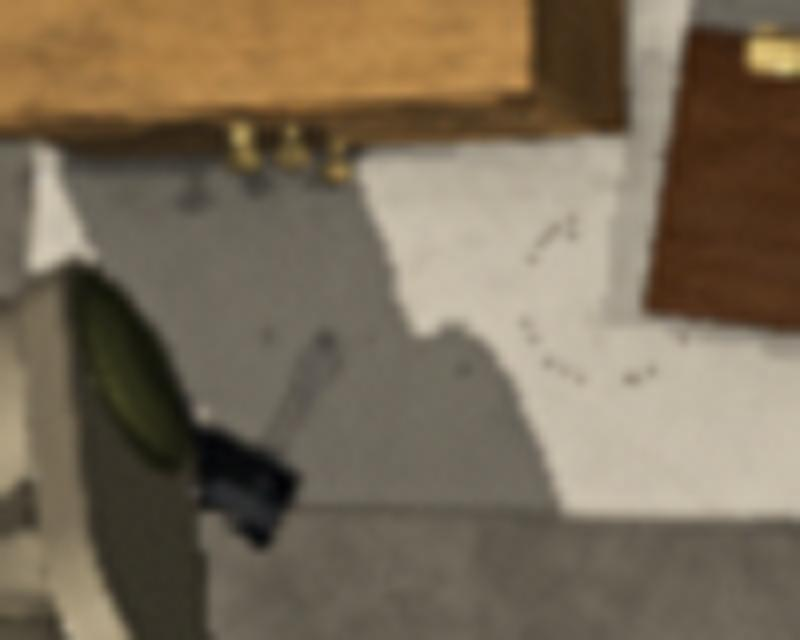

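move_arm --series '[[[2,1,30],0,0.5],[[2,1,60],0,0.5],[[2,1,75],0,0.5],[[2,1,83],0,0.5],[[2,1,83],0,0.5]]' --force 40

```text
time_s: 21.3
eef_pos: [366.2, 301.3, 78.4]
ee_rot: [0.0, 0.23, 0.973, 0.0]
force: [-0.2, -0.1, -0.2]
grip_width: 0.501
```

Run:
```python
from h import *
s=ctrl.sense();print(s['eef_pos'],s['force'],s['grip_width'])
p,d=cap('side','y.png');crop(p,130,130,200,190,11,'y2.png')
p,d=cap('top');crop(p,102,210,182,280,10,'y3.png')
```

```text
[366.24123183 301.28361718  78.36437485] [-0.23170044 -0.09564842 -0.19641317] 0.501127057364986
```

View pics/y2.png

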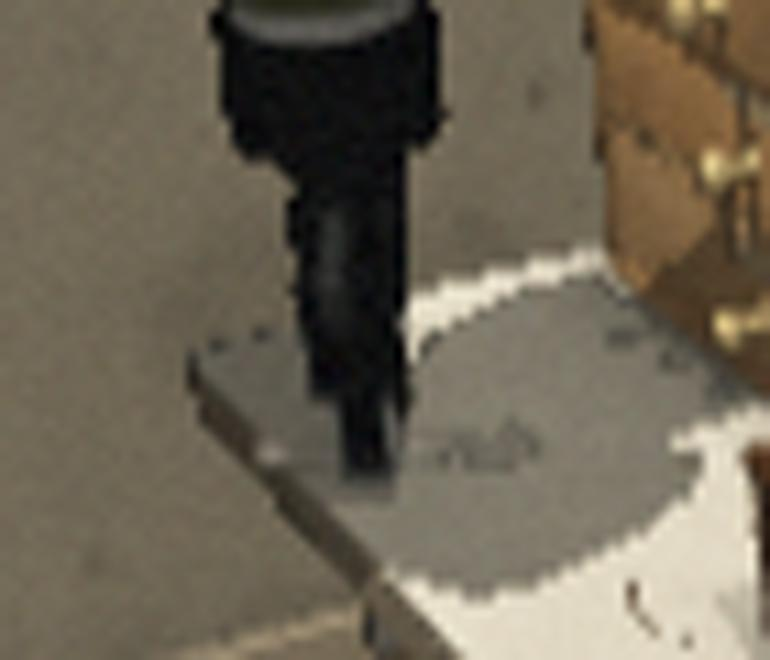

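View pics/y3.png

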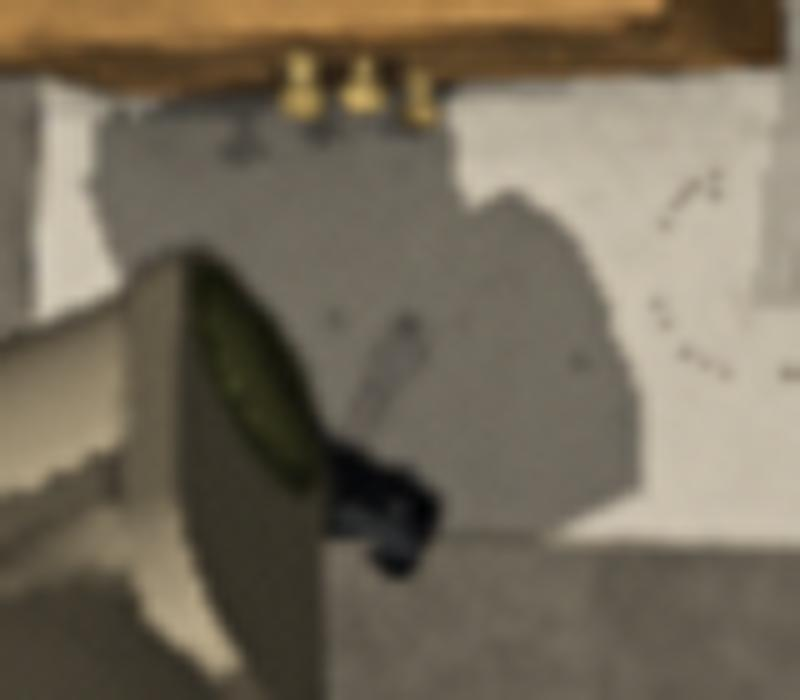

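move_arm --series '[[[0,0,2],0,0.3],[[0,0,2],0,0.1],[[0,0,2],0,0],[[0,0,2],0,0],[[0,0,2],0,0],[[0,0,2],0,0]]' --force 50

```text
time_s: 22.15
eef_pos: [366.1, 301.4, 76.4]
ee_rot: [0.0, 0.23, 0.973, 0.0]
force: [-1.3, -0.9, 6.0]
grip_width: 0.087
```

move_arm --series '[[[0,0,-10],0,0],[[0,0,-40],0,0],[[0,0,-90],0,0],[[0,0,-130],0,0],[[0,0,-130],0,0]]'

```text
time_s: 22.78
eef_pos: [366.7, 301.7, 208.9]
ee_rot: [0.002, 0.229, 0.973, 0.002]
force: [-0.4, 0.8, -1.1]
grip_width: 0.09
```

Run:
```python
from h import *
s=ctrl.sense();print(s['eef_pos'],s['force'],s['grip_width'])
p,d=cap('side','y.png');crop(p,130,100,200,160,11,'y2.png')
p,d=cap('top');crop(p,92,220,172,290,10,'y3.png')
```

```text
[366.68461303 301.69316179 208.90040725] [-0.38345483  0.76176547 -1.11414927] 0.09024577152523675
```

View pics/y2.png

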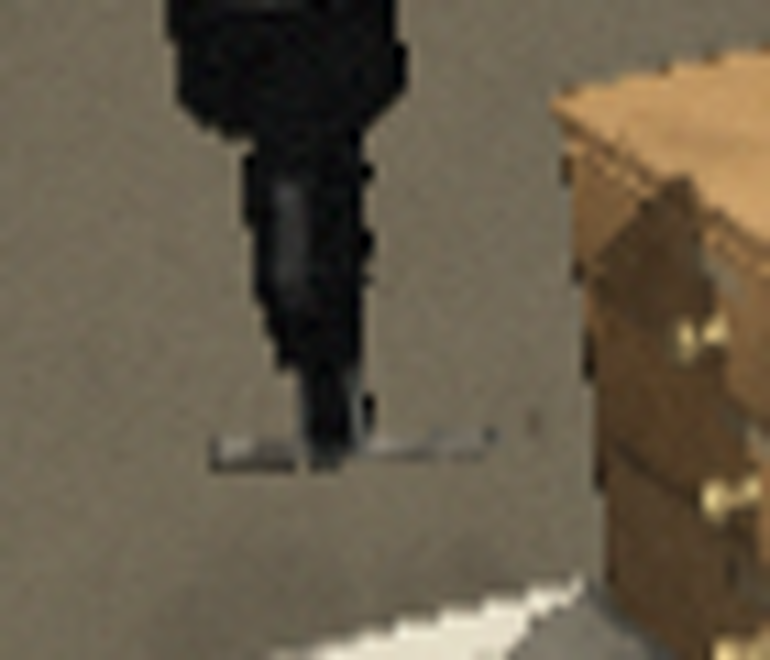

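View pics/y3.png

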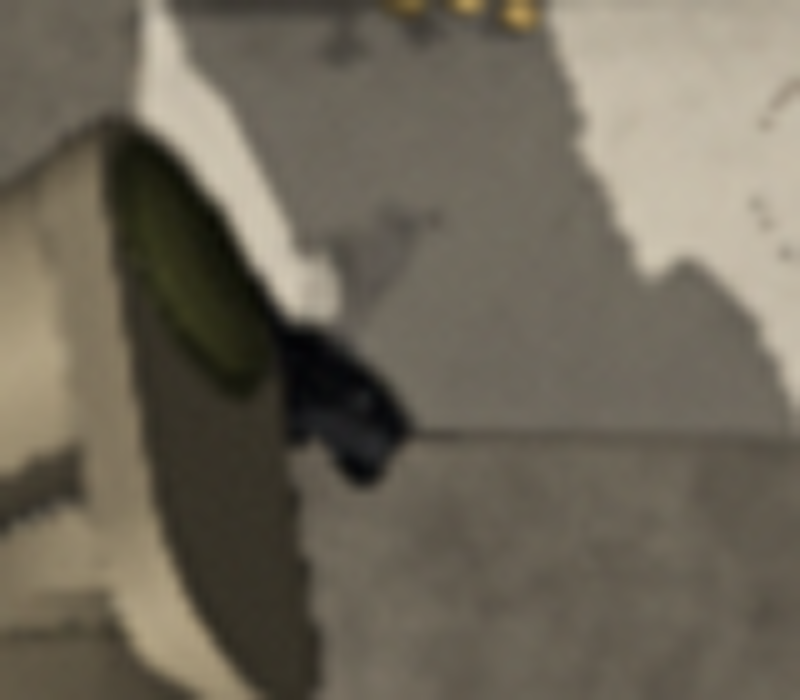

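Run:
```python
from h import *
goto([*tray(-6,-96),165],147.9)
```

```text
at [365.6 301.1 205.8] head 153.5 t 22.875 -> shift [-458.7 -539.6   40.8] yaw 5.6
```

move_arm --series '[[[-10,-20,-30],0,0],[[-25,-50,-60],0,0],[[-40,-90,-80],0,0],[[-60,-130,-80],0,0],[[-80,-170,-80],0,0],[[-110,-210,-80],0,0],[[-150,-240,-80],0,0],[[-190,-270,-80],0,0],[[-220,-290,-80],0,0],[[-230,-300,-80],0,0]]'

```text
time_s: 24.12
eef_pos: [437.9, -71.1, 284.5]
ee_rot: [-0.001, 0.23, 0.973, 0.0]
force: [0.7, 0.3, -1.0]
grip_width: 0.097
```

Run:
```python
from h import *
s=ctrl.sense();print(s['eef_pos'],s['force'],s['grip_width'])
p,d=cap('side','z1.png')
u=proj('side',[s['eef_pos']-[0,0,65]])[0];print(u);x,y=u.astype(int);crop(p,max(x-45,0),max(y-35,0),x+45,y+35,8,'z.png')
p,d=cap('top');u=proj('top',[s['eef_pos']-[0,0,65]])[0];print(u);x,y=u.astype(int);crop(p,x-40,y-35,x+40,y+35,9,'z2.png')
```

```text
[437.85279794 -71.13970984 284.54491535] [ 0.66239221  0.27701332 -0.97789876] 0.09688592351649168
[222.16912461 152.77763727]
[233.45347334 233.32699248]
```

View pics/z.png

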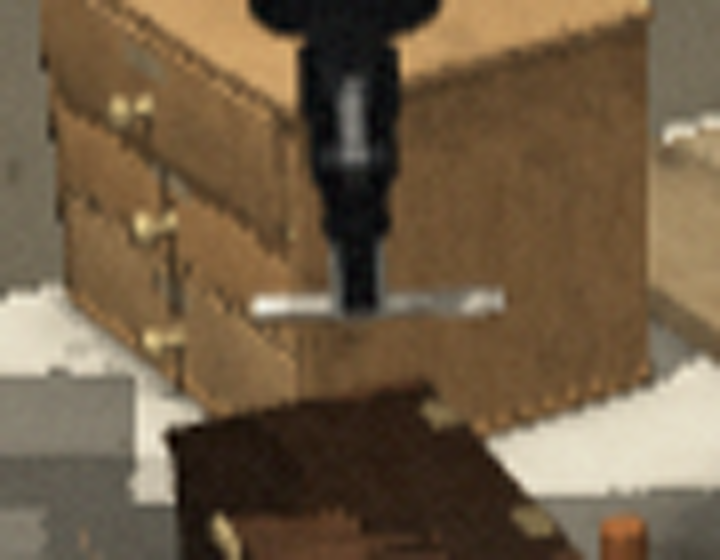

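View pics/z2.png

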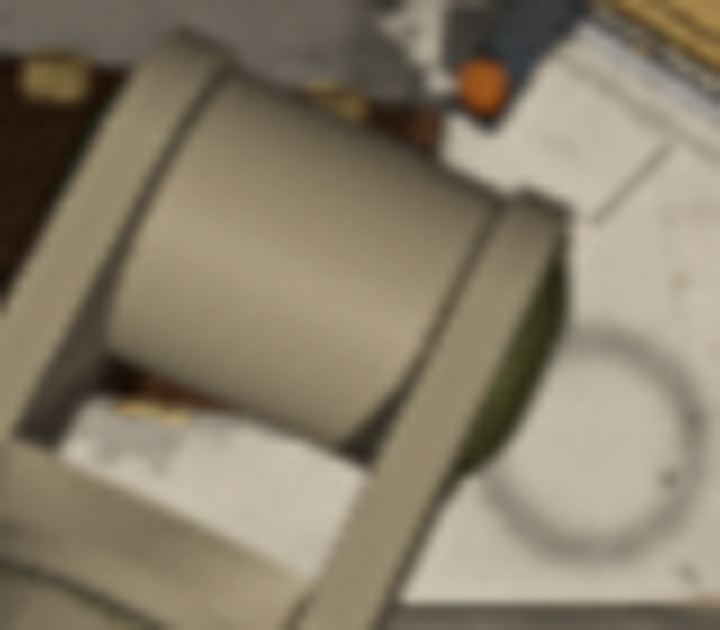

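Run:
```python
from h import *
goto([*tray(-8,-96),165],147.9)
```

```text
at [437.5 -70.3 285. ] head 153.4 t 24.225 -> shift [-227.  -238.9  119.5] yaw 5.5
```

move_arm --series '[[[-25,-32,0],1,0],[[-55,-64,0],2,0],[[-85,-96,10],3,0],[[-115,-128,30],4,0],[[-145,-160,50],5,0],[[-180,-195,75],5.5,0],[[-210,-225,100],5.5,0],[[-227,-239,119.5],5.5,0],[[-227,-239,119.5],5.5,0],[[-227,-239,119.5],5.5,0]]'

```text
time_s: 25.48
eef_pos: [534.3, -383.7, 167.1]
ee_rot: [0.0, 0.275, 0.961, 0.0]
force: [0.0, 0.3, -0.0]
grip_width: 0.09
```

```bash
cat >> h.py <<'E'
def totray(P):
    a=np.radians(TY);M=np.array([[np.cos(a),np.sin(a)],[-np.sin(a),np.cos(a)]]);return (np.asarray(P)[...,:2]-TC)@M.T
E
python3 - <<'E'
from h import *
goto([*tray(-8,-96),165],147.9)
p,d=cap('side');crop(p,262,185,342,250,10,'aa.png')
p,d=cap('top');crop(p,260,150,360,250,7,'aa2.png')
E
```

```text
at [ 534.3 -383.7  167.1] head 148.0 t 25.475 -> shift [-0.  -2.1  2.1] yaw 0.1
```

View pics/aa.png

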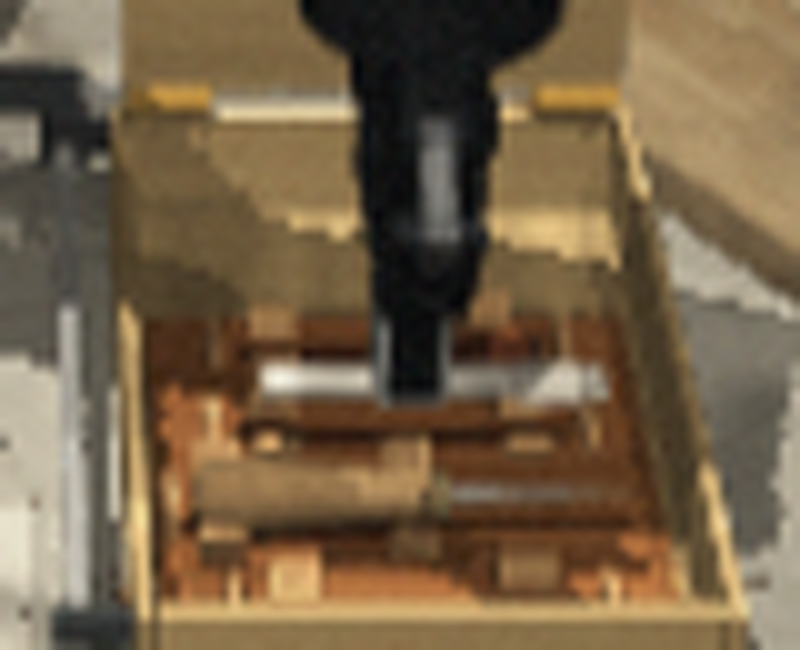

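View pics/aa2.png

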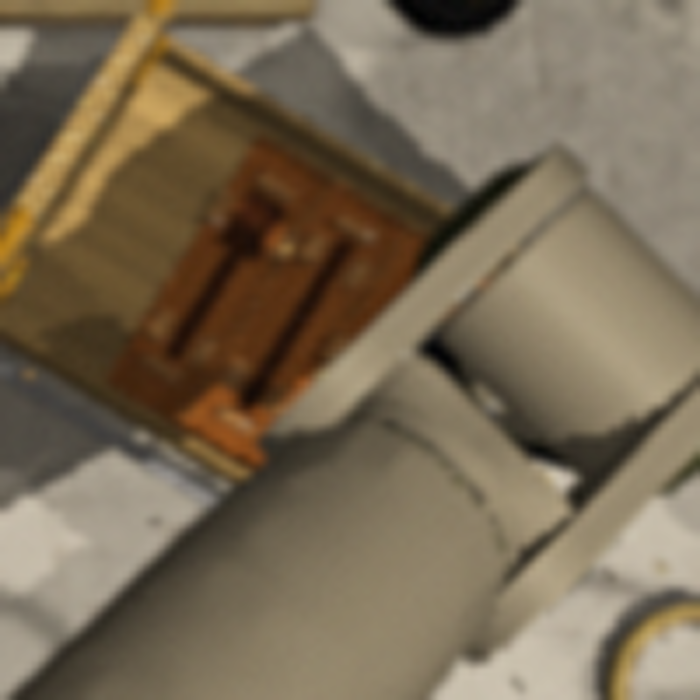

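Run:
```python
from h import *
P=onz('side',np.array([(260,380),(607,382),(412,380)])/10+[262,185],[96,94,96]);print(P.round(1),totray(P).round(1),totray(ctrl.sense()['eef_pos']))
```

```text
[[ 495.5 -362.7   96. ]
 [ 583.2 -415.6   94. ]
 [ 533.4 -386.5   96. ]] [[-52.1 -96.7]
 [ 50.3 -95. ]
 [ -7.4 -96.8]] [ -7.83433361 -94.1801299 ]
```

move_arm --series '[[[-1,-2,10],0,0],[[-1,-2,25],0,0],[[-1,-2,40],0,0],[[-1,-2,52],0,0],[[-1,-2,60],0,0],[[-1,-2,66],0,0],[[-1,-2,70],0,0],[[-1,-2,70],0,0]]'

```text
time_s: 26.58
eef_pos: [533.8, -387.3, 96.4]
ee_rot: [-0.0, 0.276, 0.961, 0.0]
force: [-0.5, -0.8, -0.5]
grip_width: 0.095
```

Run:
```python
from h import *
s=ctrl.sense();print(s['eef_pos'],s['force'],s['grip_width'],totray(s['eef_pos']))
p,d=cap('side');crop(p,262,195,342,260,10,'ab.png')
```

```text
[ 533.7849616  -387.31433478   96.41957257] [-0.53445727 -0.8238639  -0.47573244] 0.09487533642011572 [ -6.53314785 -97.25405304]
```

View pics/ab.png

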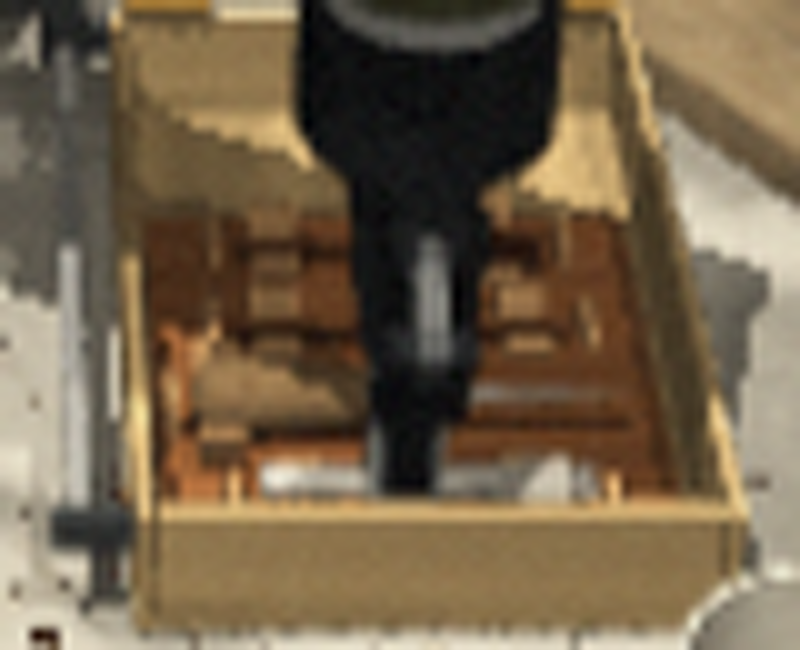

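move_arm --series '[[[1,1,3],0,0],[[1,1,6],0,0],[[1,1,9],0,0],[[1,1,9],0,0]]'

```text
time_s: 27.12
eef_pos: [533.4, -385.9, 87.1]
ee_rot: [-0.0, 0.276, 0.961, 0.0]
force: [-0.6, -0.5, -0.1]
grip_width: 0.092
```

move_arm --series '[[[0,0,1],0,0],[[0,0,2],0,0],[[0,0,2],0,0]]'

```text
time_s: 27.5
eef_pos: [533.5, -386.0, 85.5]
ee_rot: [0.0, 0.276, 0.961, -0.0]
force: [-0.5, 0.2, -0.7]
grip_width: 0.092
```

move_arm --series '[[[0,0,1],0,0],[[0,0,1],0,0]]'

```text
time_s: 27.75
eef_pos: [533.5, -386.0, 85.4]
ee_rot: [0.0, 0.276, 0.961, -0.0]
force: [-3.3, 2.1, 5.7]
grip_width: 0.094
```

move_arm --series '[[[0,0,-0.5],0,0.15],[[0,0,-0.5],0,0.3],[[0,0,-0.5],0,0.3],[[0,0,-8],0,0.3],[[0,0,-30],0,0.3],[[0,0,-70],0,0.5],[[0,0,-120],0,0.5],[[0,0,-160],0,0.5],[[0,0,-160],0,0.5]]'

```text
time_s: 28.88
eef_pos: [534.2, -386.3, 248.5]
ee_rot: [0.003, 0.276, 0.961, -0.002]
force: [0.7, 0.4, 0.6]
grip_width: 0.498
```

Run:
```python
from h import *
p,d=cap('side');crop(p,262,195,342,260,10,'ac.png')
goto([420,-90,330],57.5)
```

```text
at [ 533.7 -385.9  245.9] head 148.0 t 28.925 -> shift [253.1 190.5 -84.8] yaw 90.5
```

View pics/ac.png

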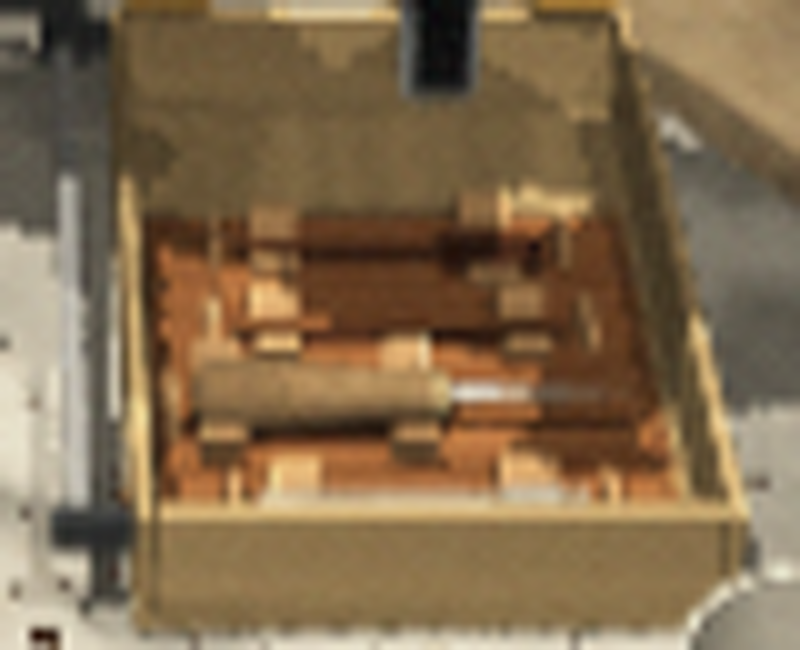

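Run:
```python
from h import *
goto([500,-120,300],57.8)
```

```text
at [ 533.7 -385.9  245.9] head 148.0 t 28.925 -> shift [169.5 207.5 -54.6] yaw 90.2
```

move_arm --series '[[[15,10,-50],10,0.5],[[45,35,-54],20,0.5],[[70,65,-54],30,0.5],[[95,95,-54],40,0.5],[[115,125,-54],50,0.5],[[130,155,-54],60,0.5],[[145,185,-54],70,0.5],[[155,205,-54],80,0.5],[[165,208,-54],90,0.5],[[169,208,-54],90.2,0.5]]'

```text
time_s: 30.18
eef_pos: [500.1, -119.4, 297.5]
ee_rot: [-0.001, 0.875, 0.484, -0.001]
force: [-0.7, -0.7, -0.4]
grip_width: 0.501
```

Run:
```python
from h import *
s=ctrl.sense();print(s['eef_pos'],s['joints'])
p,d=cap('top','ba.png');crop(p,268,150,352,240,8,'ba2.png')
H=hmap('top',d);im=np.clip((H[:,:,2]+10)*6,0,255).astype('uint8')
crop(np.dstack([im]*3),95,130,512,270,1.9,'ba3.png')
cap('side','ba4.png')
```

```text
[ 500.1355544  -119.36387217  297.51666643] [-4.62497844e-01  2.94850015e-01  1.53906102e+00  1.66247286e-04
  1.30970158e+00  9.79915308e-02]
```

View pics/ba2.png

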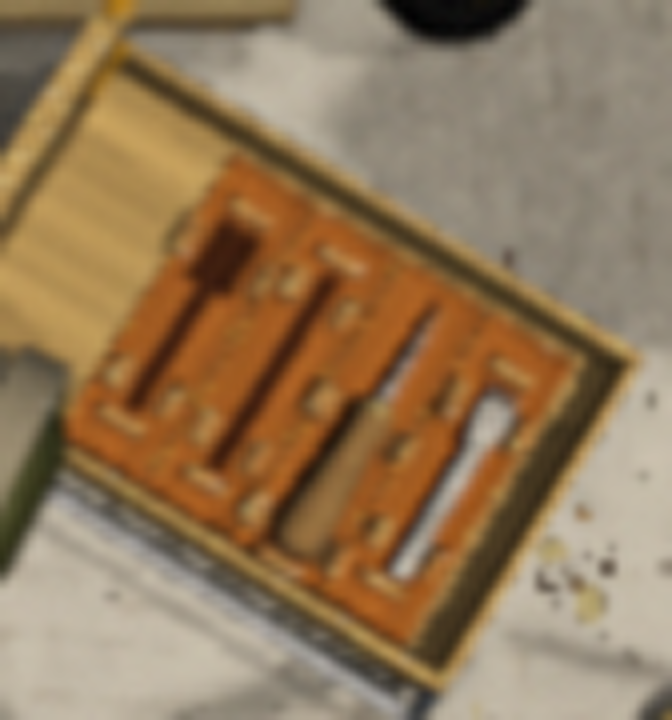

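View pics/ba3.png

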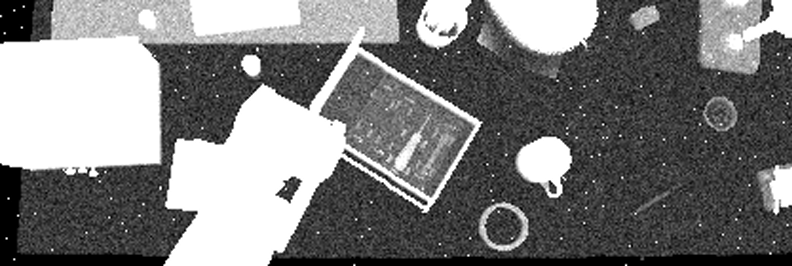

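View pics/ba4.png

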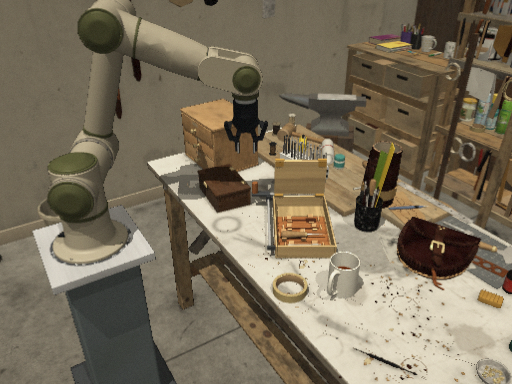

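View pics/ba.png

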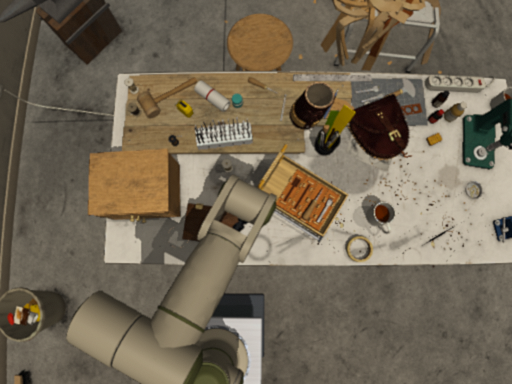

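Run:
```python
from h import *
p=np.load('pics/last_side.npz')['p'];crop(p,225,160,295,215,11,'bb.png')
P=onz('top',[[193+483/9,198+83/9]],[98]);print(P,totray(P))
P=onz('side',[[180+300/4,110+290/4]],[97]);print(P,totray(P))
print(totray(np.array([[398.2,-325.1,0],[401,-326.5,0],[400.5,-326.3,0],[540.5,-104.1,0]])))
```

```text
[[ 535.59836511 -107.09439185   98.        ]] [[-153.90545362  141.09004348]]
[[ 537.78566326 -108.10421984   97.        ]] [[-151.51592424  141.39692318]]
[[-154.45075016 -116.60058222]
 [-151.33485077 -116.29863689]
 [-151.86469145 -116.39491179]
 [-151.34438683  146.23138027]]
```

View pics/bb.png

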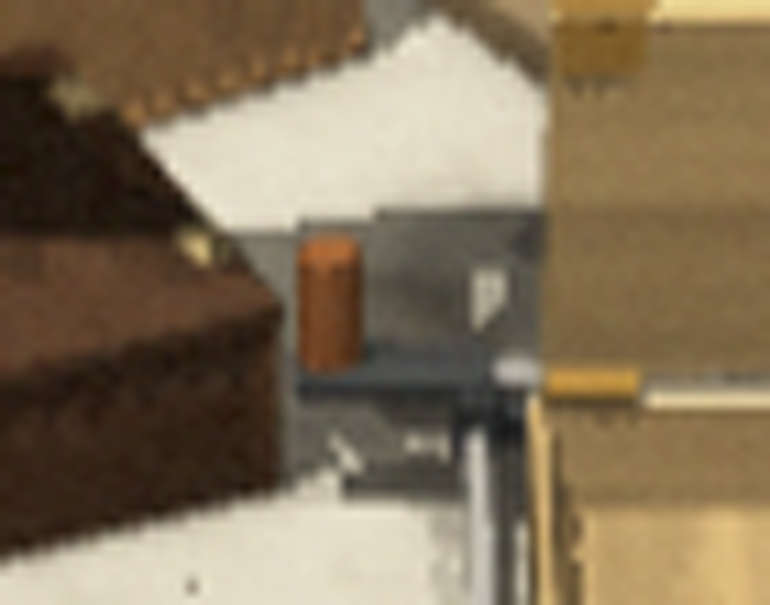

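Run:
```python
from h import *
q=tray(-151.5,140.5);print(q);goto([*q,200],57.9);goto([*q,154],57.9)
```

```text
[ 537.32252933 -108.87248525]
at [ 500.3 -120.   297.9] head 58.0 t 30.275 -> shift [29.1 25.7 97.9] yaw 0.1
at [ 500.3 -120.   297.9] head 58.0 t 30.275 -> shift [ 29.1  25.7 143.9] yaw 0.1
```

move_arm --series '[[[29,25.7,10],0,0.42],[[29,25.7,50],0,0.42],[[29,25.7,85],0,0.42],[[29,25.7,110],0,0.42],[[29,25.7,125],0,0.42],[[29,25.7,125],0,0.42]]'

```text
time_s: 31.02
eef_pos: [537.6, -109.4, 172.8]
ee_rot: [-0.001, 0.875, 0.483, -0.0]
force: [0.6, -0.1, 0.7]
grip_width: 0.423
```

Run:
```python
from h import *
p,d=cap('side');crop(p,225,150,295,205,11,'bc.png')
q=tray(-151.5,140.5);goto([*q,153],57.9)
```

```text
at [ 538.  -109.4  173.8] head 57.8 t 31.075 -> shift [ 0.1 -0.8 20.8] yaw -0.1
```

View pics/bc.png

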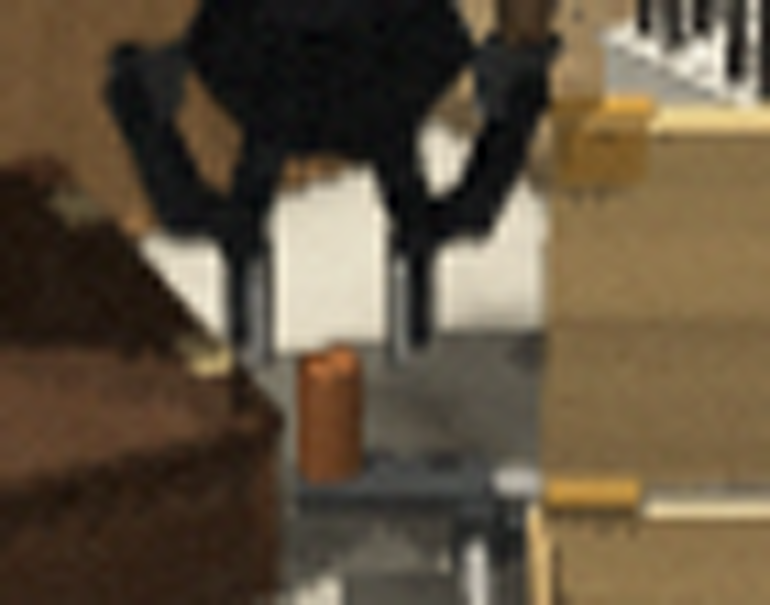

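move_arm --series '[[[0,-0.5,6],0,0.42],[[0,-0.5,12],0,0.42],[[0,-0.5,17.5],0,0.42],[[0,-0.5,17.5],0,0.42]]' --force 50

```text
time_s: 31.58
eef_pos: [536.6, -108.4, 155.5]
ee_rot: [-0.001, 0.876, 0.483, -0.001]
force: [-4.9, 2.4, -1.0]
grip_width: 0.417
```

move_arm --series '[[[0,0,0],0,0.3],[[0,0,0],0,0.2],[[0,0,0],0,0],[[0,0,0],0,0],[[0,0,0],0,0]]'

```text
time_s: 32.2
eef_pos: [537.3, -108.9, 156.5]
ee_rot: [-0.0, 0.876, 0.483, -0.0]
force: [-5.5, 1.5, 6.0]
grip_width: 0.21
```

Run:
```python
from h import *
s=ctrl.sense();print(s['eef_pos'],s['force'],s['grip_width'],totray(s['eef_pos']))
p,d=cap('side');crop(p,225,150,295,205,11,'bd.png')
```

```text
[ 537.2778221  -108.85289191  156.47503744] [-5.50297172  1.54185893  6.02628518] 0.21039410741408912 [-151.54828435  140.49284058]
```

View pics/bd.png

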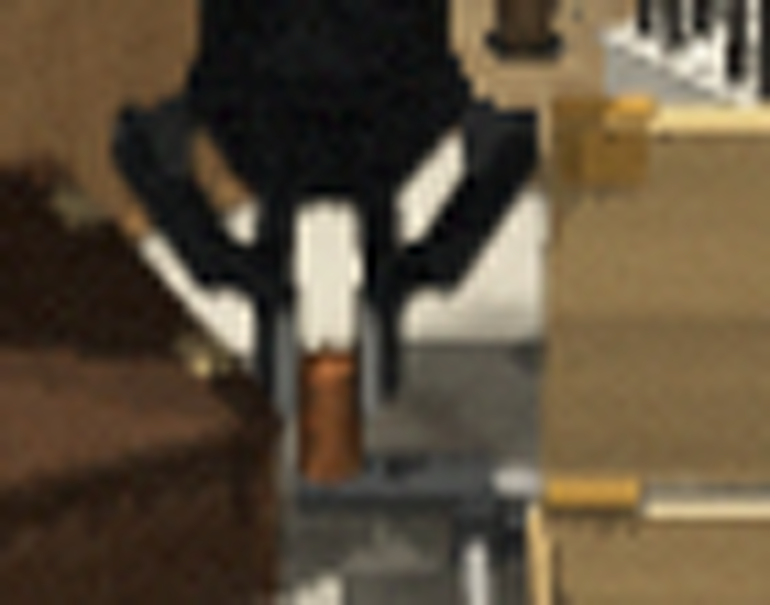

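move_arm --series '[[[-4,0,0],0,0],[[-10,0,0],0,0],[[-20,0,0],0,0],[[-32,0,0],0,0],[[-45,0,0],0,0],[[-58,0,0],0,0],[[-71,0,0],0,0],[[-84,0,0],0,0],[[-95,0,0],0,0],[[-100,0,0],0,0]]'

```text
time_s: 33.5
eef_pos: [483.8, -194.2, 156.4]
ee_rot: [0.0, 0.876, 0.483, 0.0]
force: [-1.3, 3.0, 4.9]
grip_width: 0.207
```

Run:
```python
from h import *
s=ctrl.sense();print(s['eef_pos'],s['force'],s['grip_width'],totray(s['eef_pos']))
p,d=cap('side');crop(p,225,130,345,250,6,'be.png')
```

```text
[ 483.82406684 -194.18178747  156.35517248] [-1.34058973  3.00734498  4.87863686] 0.2070809561266674 [-151.48647832   39.80361301]
```

View pics/be.png

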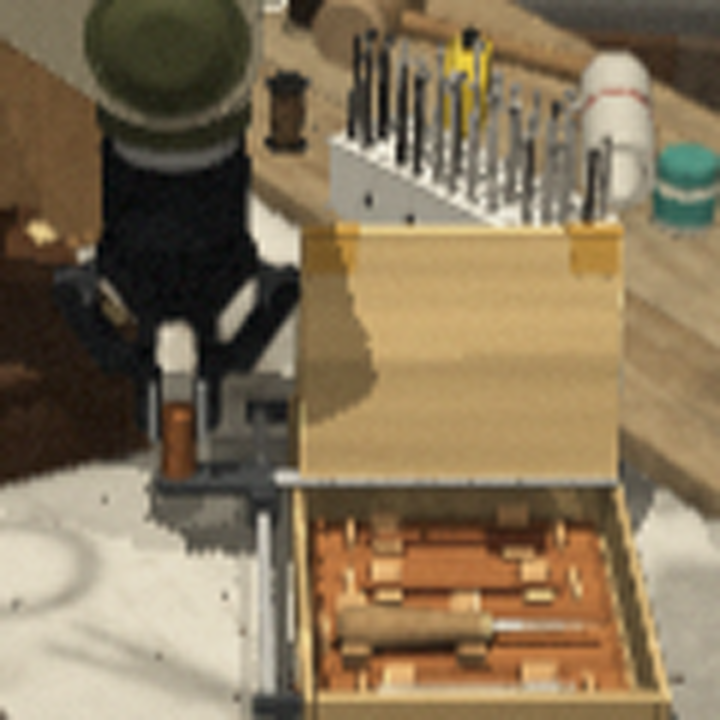

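Closing well; continue.

move_arm --series '[[[-5,0,0],0,0],[[-15,0,0],0,0],[[-28,0,0],0,0],[[-42,0,0],0,0],[[-56,0,0],0,0],[[-70,0,0],0,0],[[-84,0,0],0,0],[[-98,0,0],0,0],[[-108,0,0],0,0],[[-114,0,0],0,0]]'

```text
time_s: 34.8
eef_pos: [423.1, -291.0, 156.3]
ee_rot: [0.001, 0.876, 0.483, 0.0]
force: [3.5, -1.2, 5.0]
grip_width: 0.206
```

move_arm --series '[[[-5,0,0],0,0],[[-12,0,0],0,0],[[-18,0,0],0,0],[[-24,0,0],0,0],[[-29,0,0],0,0],[[-29,0,0],0,0]]'

```text
time_s: 35.55
eef_pos: [407.7, -315.7, 156.4]
ee_rot: [0.001, 0.876, 0.483, -0.0]
force: [3.3, -4.3, 3.8]
grip_width: 0.207
```

move_arm --series '[[[-2,0,0],0,0],[[-4,0,0],0,0],[[-6,0,0],0,0],[[-6,0,0],0,0]]'

```text
time_s: 36.05
eef_pos: [404.7, -320.4, 156.3]
ee_rot: [0.001, 0.876, 0.483, 0.0]
force: [4.2, -3.1, 4.1]
grip_width: 0.21
```

move_arm --series '[[[-2,0,0],0,0],[[-4,0,0],0,0],[[-6,0,0],0,0],[[-6,0,0],0,0]]'

```text
time_s: 36.55
eef_pos: [401.5, -325.5, 156.3]
ee_rot: [0.001, 0.876, 0.483, 0.0]
force: [4.7, -4.1, 4.3]
grip_width: 0.204
```

move_arm --series '[[[-1,0,0],0,0],[[-2,0,0],0,0],[[-3,0,0],0,0],[[-3,0,0],0,0]]'

```text
time_s: 37.05
eef_pos: [400.0, -328.0, 156.3]
ee_rot: [0.001, 0.876, 0.483, 0.0]
force: [5.1, -3.4, 4.8]
grip_width: 0.208
```

move_arm --series '[[[-2,0,0],0,0],[[-4,0,0],0,0],[[-4,0,0],0,0]]'

```text
time_s: 37.42
eef_pos: [397.8, -331.5, 156.4]
ee_rot: [0.001, 0.876, 0.483, 0.0]
force: [4.1, -4.0, 4.3]
grip_width: 0.208
```

Run:
```python
from h import *
s=ctrl.sense();print(s['eef_pos'],s['force'],s['grip_width'],totray(s['eef_pos']))
p,d=cap('side');crop(p,225,160,345,270,6,'bf.png')
```

```text
[ 397.78513919 -331.48605891  156.38269166] [ 4.11943875 -4.02574087  4.33567465] 0.20809594661206213 [-151.40864522 -122.23080916]
```

View pics/bf.png

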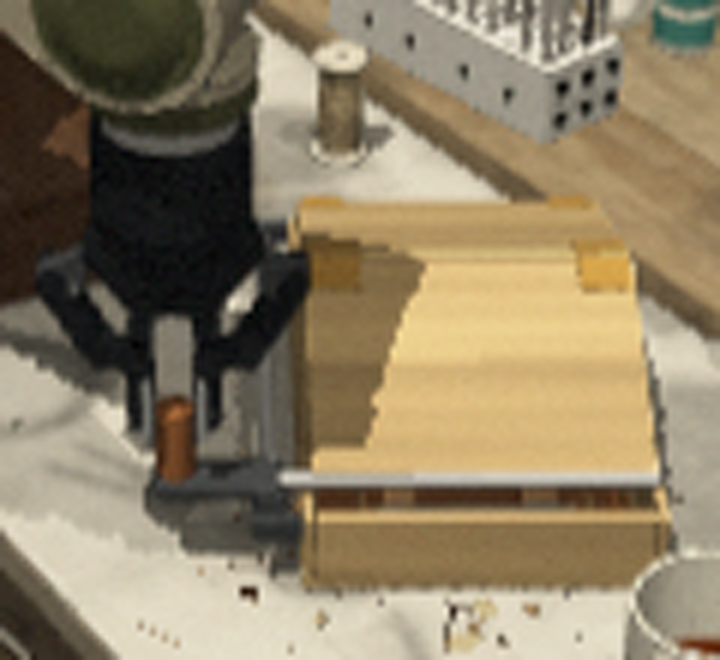

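Run:
```python
from h import *
P=onz('side',[[254.2,226.6],[225+176/6,160+407/6]],[97,97]);print(totray(P))
p=np.load('pics/last_side.npz')['p'];crop(p,240,205,350,260,7,'bg.png')
d0=cv2.imread('pics/side0.png')[:,:,::-1];crop(d0,240,205,350,260,7,'bh.png')
```

```text
[[-151.28702278 -116.31477311]
 [-150.83081698 -122.47660773]]
```

View pics/bg.png

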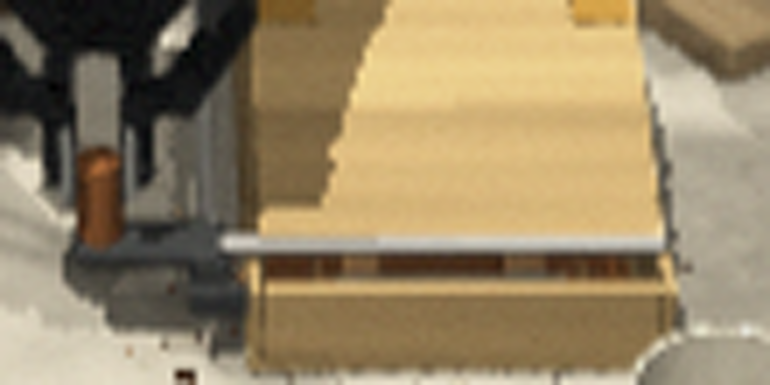

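View pics/bh.png

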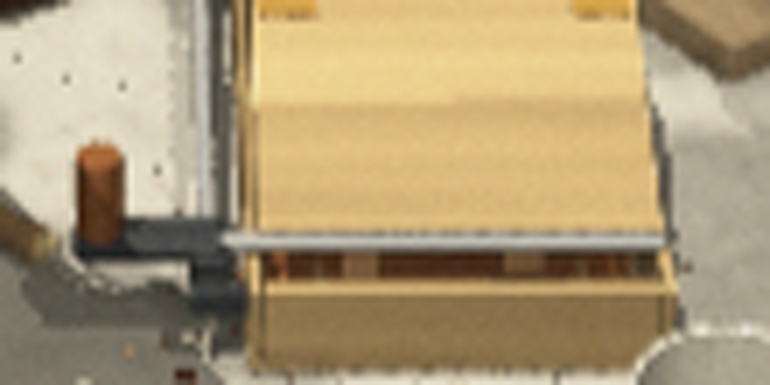

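move_arm --series '[[[-2,0,0],0,0],[[-4,0,0],0,0],[[-5,0,0],0,0],[[-5,0,0],0,0]]'

```text
time_s: 37.98
eef_pos: [395.7, -334.7, 156.3]
ee_rot: [0.001, 0.876, 0.483, 0.001]
force: [9.5, 1.6, 5.4]
grip_width: 0.204
```

move_arm --series '[[[-1,0,0],0,0],[[-2,0,0],0,0],[[-3,0,0],0,0],[[-3,0,0],0,0]]'

```text
time_s: 38.48
eef_pos: [395.3, -335.4, 156.3]
ee_rot: [-0.0, 0.876, 0.483, 0.003]
force: [18.8, 13.4, 7.9]
grip_width: 0.211
```

move_arm --series '[[[2,0,0],0,0],[[3.5,0,0],0,0],[[3.5,0,0],0,0.2],[[3.5,0,0],0,0.35],[[3.5,0,0],0,0.45],[[3.5,0,0],0,0.45],[[3.5,0,-20],0,0.45],[[3.5,0,-60],0,0.45],[[3.5,0,-110],0,0.45],[[3.5,0,-110],0,0.45]]'

```text
time_s: 39.72
eef_pos: [395.6, -335.0, 269.3]
ee_rot: [0.003, 0.876, 0.483, 0.0]
force: [0.3, -0.4, -0.3]
grip_width: 0.448
```

move_arm --series '[[[20,-20,-30],0,0.5],[[60,-60,-30],0,0.5],[[100,-100,-30],0,0.5],[[140,-140,-30],0,0.5],[[160,-160,-30],0,0.5],[[160,-160,-30],0,0.5]]'

```text
time_s: 40.48
eef_pos: [344.6, -112.3, 295.5]
ee_rot: [-0.0, 0.875, 0.484, -0.0]
force: [-0.7, 0.3, 0.8]
grip_width: 0.499
```

Run:
```python
from h import *
s=ctrl.sense();print(s['eef_pos'],s['force'],s['time_s'])
p,d=cap('side','ca.png');crop(p,225,170,345,270,6,'cb.png')
p,d=cap('top','cc.png');crop(p,230,140,390,270,5,'cd.png')
H=hmap('top',d);im=np.clip((H[:,:,2]+10)*6,0,255).astype('uint8')
```

```text
[ 344.62602156 -112.33645109  295.45365527] [-0.69697986  0.32578833  0.81325643] 40.475
```

View pics/cb.png

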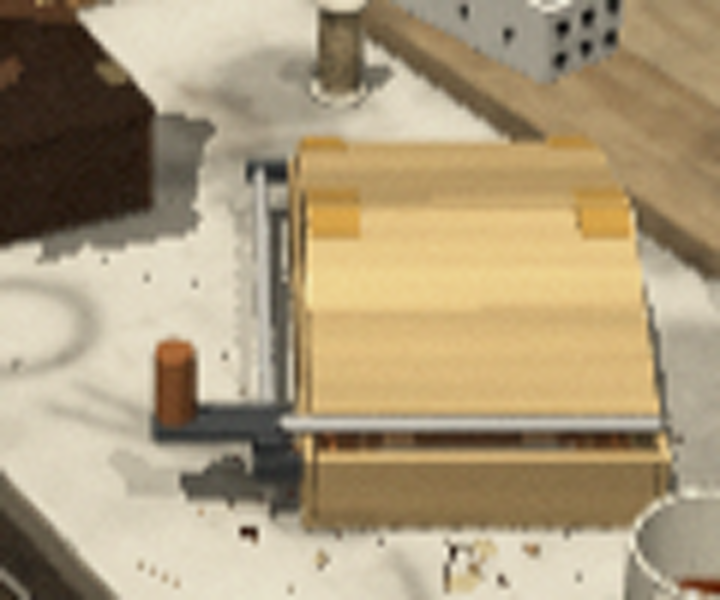

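View pics/cc.png

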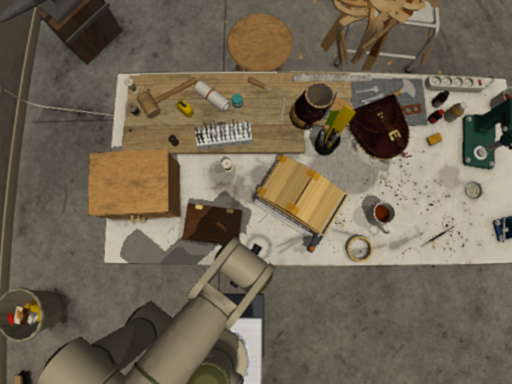

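View pics/cd.png

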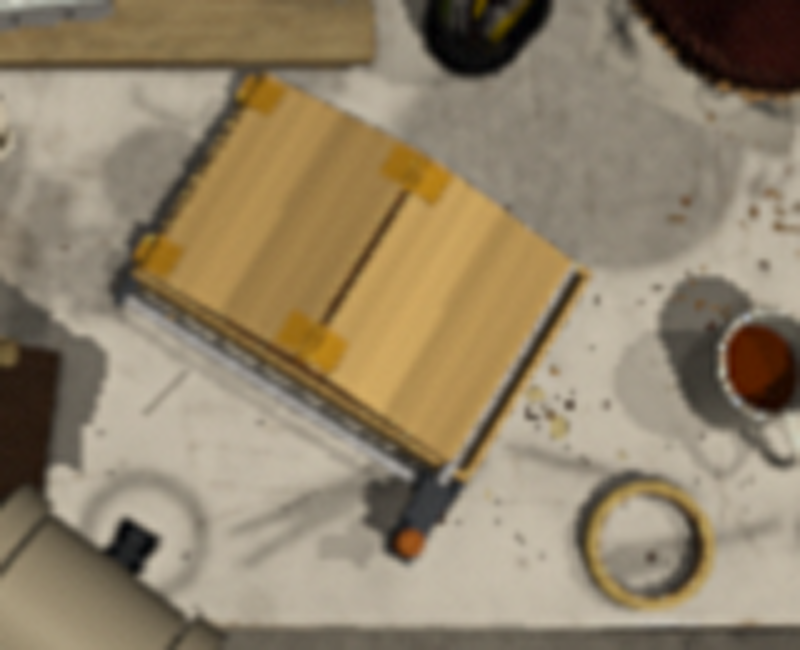

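```bash
python3 -c "
from h import *
print(ctrl.finish_job())"
```

```text
the job is handed in; nothing more can be done
None
```

The job is handed in, at about 40 s of the 210 s allowed. The folding cover was pushed fully aside, two tools were laid in their nests, and the cover was drawn fully shut again.

- **Tools found:** I saw only the awl and one pricking iron loose on the bench, and no stamp or second iron. I took the iron for the narrow-fork one by measuring its fork at about 16 mm in both cameras. A dark, pen-like object far to the right matched none of the tools and lay out of reach, so I left it.
- **Placing:** Both tools came to rest at about the height worked out for lying fully down. The top view then showed each over its dark outline between the guides, working end toward the back of the tray.
- **Cover:** I felt the stop at both ends, about 23 N when folded and 21 N when shut. The last pictures show it shut, with a narrower gap than at the start, and the roll, mug and spool looking unmoved.
- **Checks that disagreed:**
  - The arm measured about 262 mm for opening and 266 mm for closing, against the stated 254 mm. I put this down to the post sliding a few millimetres between the finger pads.
  - While letting go of the folded cover's handle, a fingertip pressed on something, most likely the corner of the dark wooden box beside it. The tool force read up to about 28 N, under the 40 N limit. I gripped higher on the post for closing, and the readings during that approach and grip stayed under about 9 N. I saw no clear shift of the box in the final pictures but did not measure it.

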